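# Gauge two suspension links and rack the whole set

## Task

Check the two marked suspension links in the bench gauge, first the yellow-banded one, then the green-banded one: lay the link across the gauge's two rails between the red jaw and the sprung blue anvil, slide the jaw shut until it presses the link against the anvil and clearly pushes the anvil back, hold it there a moment, then slide the jaw right back to its open stop. Store both of them and every other link lying on the bench on the red rack, one to a bay, each resting flat across both narrow rails, squarely and with its middle midway between the rails, and let go of them. Leave the jaw fully open, and do not knock over the white bottle.

Things in the scene. Friction and masses are not known exactly. Their poses are not given: they have to be found in the camera images.
- link_y: milled aluminium suspension link: square bar 26 x 26 mm, 120 mm long, with a dark steel eye (25 mm across, 14 mm thick, brass centre) at each end, 165 mm overall, about 260 g. Origin at the centre of the bar (13 mm above what it lies on), x axis along the bar. This one has two yellow bands 38 mm either side of the middle; always present. It starts on the bench.
- link_g: milled aluminium suspension link: square bar 26 x 26 mm, 120 mm long, with a dark steel eye (25 mm across, 14 mm thick, brass centre) at each end, 165 mm overall, about 260 g. Origin at the centre of the bar (13 mm above what it lies on), x axis along the bar. This one has two green bands 38 mm either side of the middle; always present. It starts on the bench.
- link_a: milled aluminium suspension link: square bar 26 x 26 mm, 120 mm long, with a dark steel eye (25 mm across, 14 mm thick, brass centre) at each end, 165 mm overall, about 260 g. Origin at the centre of the bar (13 mm above what it lies on), x axis along the bar. Plain; may be absent. It starts on the bench.
- link_b: milled aluminium suspension link: square bar 26 x 26 mm, 120 mm long, with a dark steel eye (25 mm across, 14 mm thick, brass centre) at each end, 165 mm overall, about 260 g. Origin at the centre of the bar (13 mm above what it lies on), x axis along the bar. Plain; may be absent. It starts on the bench.
- saddle (a point): bench gauge (grey base 250 x 120 mm, fixed): point midway between its two steel rails, at the height of their tops (50 mm above the bench), under the anvil's face at rest. x along the rails from jaw to anvil, y across, z up. Rails from x = -180 to +70 mm, 12 mm wide, centred at y = -42 and +42 mm, open between down to the 10 mm base. A link lies along y across both, and can slide on them.
- anvil_face (a point): on the moving anvil: middle of the plane of its two faces, at the rail tops' height; axes as the gauge's. Jaw and anvil each touch the link with two steel prongs above the rails (12 mm wide, 20 mm tall, 30 mm long, at y = -42 and +42 mm); behind the prongs a bridge joins them, so the space between the prongs is free for fingers.
- jaw (a joint): sliding red jaw, m: distance of its faces from the resting anvil's faces (saddle x = -value): 0 shut with nothing between, 0.100 at its open stop. Friction about 2 N, no spring: it stays where it is left. It starts nearly shut (5 to 35 mm), too narrow to load a link with fingers beside it. It meets a link that touches the anvil at 0.026.
- tab (a point): black square tab on the jaw, by which it is pushed or pinched from above: 24 x 24 mm, 46 mm tall, rising from the jaw's bridge (top of the bridge 72 mm above the bench) to 118 mm above the bench. The point is on its axis 102 mm above the bench, 45 mm behind the jaw's faces. Axes as the gauge's.
- anvil (a joint): sprung blue anvil, m: how far it is pushed back towards gauge +x, 0 at rest, 0.014 at its stop; spring 1000 N/m, so 5 N pushes it 5 mm.
- rack_mid (a point): red rack (base 130 x 270 mm, fixed): its middle at the height of its rail tops (60 mm above the bench). x across the rails, the way a stored link lies; y along them; z up. Two black rails 12 mm wide, centred at x = -42 and +42 mm. On each, brass pins (9 mm thick, 22 mm tall) at y = -120, -60, 0, 60, 120 mm make four bays centred at y = -90, -30, 30, 90 mm, 51 mm clear.
- bottle: white plastic bottle, 70 mm across, 130 mm tall, origin at the centre of its underside; stands beyond the gauge.
Things that resemble listed ones, but are neither listed nor needed, are in the scene too. Leave any brown or pink look-alike of the link_g alone.

How it is judged:
On the way, in this order (a step that is already met when the one before it is completed fails the run):
1. the yellow-banded link lies flat across both gauge rails and the jaw presses it against the anvil, pushing the anvil back by more than 3 mm, for 0.3 s (z of link_y in the frame of saddle between 0.0095 and 0.0165 m and y of link_y in the frame of saddle between -0.03 and 0.03 m and x of link_y in the frame of saddle between -0.025 and 0.015 m and value of joint anvil above 0.003 m and value of joint jaw below 0.0245 m), for 0.3 s.
2. the jaw is slid back to its open stop (over 85 mm) (value of joint jaw above 0.085 m), for 0.2 s.
3. the green-banded link lies flat across both gauge rails and the jaw presses it against the anvil, pushing the anvil back by more than 3 mm, for 0.3 s (z of link_g in the frame of saddle between 0.0095 and 0.0165 m and y of link_g in the frame of saddle between -0.03 and 0.03 m and x of link_g in the frame of saddle between -0.025 and 0.015 m and value of joint anvil above 0.003 m and value of joint jaw below 0.0245 m), for 0.3 s.
4. the jaw is slid back to its open stop (over 85 mm) (value of joint jaw above 0.085 m), for 0.2 s.
At the end, for the whole second after the job is handed in: every link that is present, the banded ones included, rests flat across both rack rails in a bay (its centre 13 mm above the rail tops within 3.5 mm, within 20 mm of the middle line between the rails, square to them within 0.25 rad) and is at rest, and the jaw is over 85 mm open (x of link_y in the frame of rack_mid between -0.02 and 0.02 m and y of link_y in the frame of rack_mid between -0.12 and 0.12 m and z of link_y in the frame of rack_mid between 0.0095 and 0.0165 m and angle between the x axis of each of link_y, link_g, link_a, link_b and the x axis of rack_mid, either way round below 0.25 rad and linear speed of each of link_y, link_g, link_a, link_b below 0.02 m/s and x of link_g in the frame of rack_mid between -0.02 and 0.02 m and y of link_g in the frame of rack_mid between -0.12 and 0.12 m and z of link_g in the frame of rack_mid between 0.0095 and 0.0165 m and x of link_a in the frame of rack_mid between -0.02 and 0.02 m and y of link_a in the frame of rack_mid between -0.12 and 0.12 m and z of link_a in the frame of rack_mid between 0.0095 and 0.0165 m and x of link_b in the frame of rack_mid between -0.02 and 0.02 m and y of link_b in the frame of rack_mid between -0.12 and 0.12 m and z of link_b in the frame of rack_mid between 0.0095 and 0.0165 m and value of joint jaw above 0.085 m); the robot touches nothing.
It fails at once if the white bottle is knocked over (angle between bottle's own z axis and vertical above 0.6 rad).
Of link_a, link_b only 1 to 2 are there at a start; the rules pass over those that are not, and their reading is None.
At some moment in a run one of link_y, link_g, link_a, link_b may be knocked a few centimetres aside while the robot is not near it.
Once in a run the grip may slacken for a moment while it holds something.
It also fails if it takes over 210 s, if anything falls off the work surface, if the arm or the gripper's body presses on something with over 40 N, if the wrist force passes 120 N, or if a joint passes its speed limit or range.

## Robot

A 6-joint arm with a two-finger parallel gripper is mounted at the origin on the work surface. World frame = base frame: x ahead of the robot, y to its left, z up, the work surface at z = 0. Lengths are in m, angles in rad, forces in N, time in s.
With the tool pointing down it reaches from about 0.275 to 0.825 m from the base axis. Payload 5.2 kg.
Tool frame: the origin (TCP) lies at the very end of the fingers, on their centre line; the grasp point (between the pads) lies 19 mm behind it; z points along the fingers, y is the line along which they close (so a half turn about z gives the same grasp; the last joint's range is limited). The gripper opens to 93 mm and grips with 3 to 60 N. Pads are 15 mm wide; open, the fingers measure 128 mm over their backs; the gripper's body (75 mm by 188 mm) begins 65 mm behind the grasp point.
Start: joints at [0.91, 0.259, 1.535, -0, 1.348, -0.203], TCP at [0.243, 0.493, 0.219] pointing down, gripper open.
Joint ranges: [-3.14, 3.14], [-0.91, 2.08], [0.19, 2.58], [-1.22, 4.36], [0.22, 2.71], [-3.12, 3.12]. Speed limits (rad/s): [2.57, 2.57, 3.14, 3.14, 3.14, 3.14].

## Interface

Orientations are given as a 3x3 rotation matrix whose columns are the frame's x, y, z axes.
In Python, from workcell import sense, read_camera, camera_params, bot, models gives the robot as it stands.
- The arm moves only by the tool carry_out, never from a script. Its argument "deltas" is a list of rows, each an object with "delta_pos": the shift along the tool's x, y, z in cm, a list of three; "dr": the turn, a rotation vector about the tool's x, y, z in rad, a list of three; "gripper": the opening, from -1 (shut) to 1 (fully open). A call has exactly 10 rows; each row is the pose to reach, as a shift and turn from the pose commanded when the call began, along the tool's axes at that moment; what a row does not reach only later rows make up. A row lasts 1/10 s, in which the tool goes at most 50 mm and 8.59 degrees, less where a joint would pass 70% of its speed; a pose out of reach is approached as far as the arm can. A call with a gripper value outside its range is refused whole. The fingers move at their own pace and stop on an object; the grip force is fixed at half the most. Time passes only in rows, so rows that repeat a pose let the fingers close, or fill a call up. It gives the time, the measured TCP pose, the force, the opening and the grip force at its end, in the units of the state.
- sense(): the state, without advancing time (a new reading comes with each control period).
- read_camera(name): name is "scene" or "side" or "wrist"; returns the picture (400x640x3 uint8, blue, green, red); there is no depth.
- camera_params(name): a dict with "K" (3x3 intrinsics, pixels), "R" (3x3) and "t" (3): a world point X has camera coordinates R X + t; the wrist camera has in their place "T_tool_cam" (4x4, takes a point from camera to tool coordinates, whose origin is the TCP and whose axes are the flange's). Camera axes: x right, y down, z forward; pixel columns grow to the right and rows downward; lengths in m; the calibration is good to about 2 mm. A picture is of the moment at which its call begins: read the wrist's pose just before it. camera_params takes no time and is no camera call.
- bot.hand_in(): hands the job in; it is judged then, once.
Trained networks look in the newest picture that a camera, given by its name, has taken for a name from the list of things; names that differ only in an ending like _2 or _b are one class to them, and where a whole thing is asked for, a point or a joint stands for the part that bears it (a point fixed in the world has none). Each returns a list of dicts, best first, with "score" (0 to 1); they miss things now and then, are a little off and sometimes report something else, mostly with a low value. They report only what shows in the picture. A call takes as long as a camera call. They do not tell look-alikes from the thing itself.
- models.boxes_of(camera, query): "bbox" ([left, top, right, bottom] in pixels, round what is visible of it).
- models.trace(camera, query): "pixels" (400x640 bool, what is visible of it) and "bbox" ([left, top, right, bottom] in pixels, round what is visible of it).
The state is a dict: "time_s": time; "joints": joint angles; "joint_vel": joint speeds; "joint_efforts": joint torques, N m; "eef_pos": TCP position; "eef_rot": TCP orientation; "contact_force": force on the tool from outside, world axes, zero at the start; "moment": the same for the moment, N m; "gripper_width": finger opening in m; "finger_force": force on a finger pad.
Only numpy, scipy, OpenCV 4.12 (cv2) and the standard library are available. Lean on these libraries where they do the work, as an engineer would, in place of code of your own. Each camera call takes 0.05 s, during which the arm holds its last target. There are 200 camera calls.

## Working session

There is one attempt and no reset: what is moved stays moved. The work goes in short steps, Python scripts to look and compute and a tool call to move; the robot and the scene stay as the last step left them, time stands still between calls to the robot, and variables do not carry over. Pictures are saved under pics/ and viewed, at most 14 in all, crops included, and the job is handed in when it is done.

Besides the shell and the picture viewer there is one more tool, called after ">>>" by a JSON object that holds its "method" and its "body". carry_out: Moves the arm, as the interface text tells. Its arguments: {"type":"object","properties":{"deltas":{"type":"array"}},"required":["deltas"]}

```bash
mkdir -p pics; python3 - <<'E'
from workcell import *
import cv2,numpy as np
np.set_printoptions(precision=4,suppress=True)
s=sense();print(s)
for c in ["scene","side"]:
    cv2.imwrite(f"pics/{c}0.png",read_camera(c));p=camera_params(c);print(c,p['K'],p['R'],p['t'])
print(camera_params("wrist"))
E
```

```text
{'time_s': 0.0, 'joints': array([ 0.9102,  0.2593,  1.5361, -0.    ,  1.348 , -0.2028]), 'joint_vel': array([ 0.0013,  0.0008,  0.0008, -0.0002,  0.0001, -0.0006]), 'joint_efforts': array([ -0.0009, -43.7275, -28.4007,   0.0719,   0.0413,  -0.0001]), 'eef_pos': array([0.2427, 0.4929, 0.2178]), 'eef_rot': array([[-0.897 ,  0.442 , -0.0011],
       [ 0.442 ,  0.897 , -0.0014],
       [ 0.0004, -0.0017, -1.    ]]), 'contact_force': array([-0.3202,  0.4439,  0.5748]), 'moment': array([0.0313, 0.0149, 0.0536]), 'finger_force': 0.0, 'gripper_width': 0.09307727263435402}
scene [[398.3161   0.     318.1451]
 [  0.     398.3161 194.661 ]
 [  0.       0.       1.    ]] [[-0.6337  0.7736  0.0004]
 [ 0.6638  0.5441 -0.5131]
 [-0.3972 -0.3249 -0.8583]] [ 0.2661 -0.3979  1.4436]
side [[445.6559   0.     321.5182]
 [  0.     445.6559 203.7842]
 [  0.       0.       1.    ]] [[ 0.9973 -0.0734  0.0042]
 [-0.0362 -0.5397 -0.8411]
 [ 0.064   0.8386 -0.5409]] [-0.5529  0.1706  1.2128]
{'K': array([[289.2881,   0.    , 320.061 ],
       [  0.    , 289.2881, 206.5784],
       [  0.    ,   0.    ,   1.    ]]), 'T_tool_cam': array([[-0.0017, -0.9618, -0.2736,  0.077 ],
       [ 1.    , -0.0019,  0.0004, -0.0002],
       [-0.0009, -0.2736,  0.9618, -0.1655],
       [ 0.    ,  0.    ,  0.    ,  1.    ]])}
```

View pics/scene0.png

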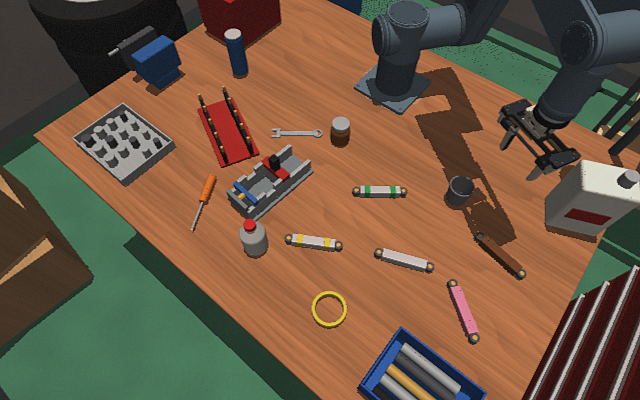

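View pics/side0.png

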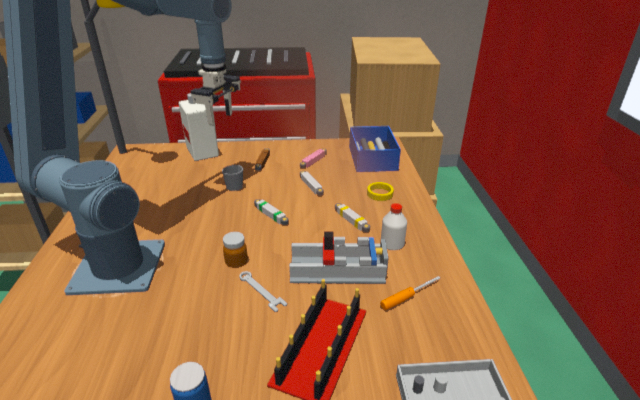

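The scene picture shows the yellow link at (313,242), the green at (380,191) and one plain link at (404,260). Brown (500,255) and pink (463,310) are decoys. The gauge is at (270,183), the rack at (227,128) and the bottle at (253,238).

```bash
cat > h.py <<'E'
from workcell import *
import cv2,numpy as np
from scipy.optimize import minimize
np.set_printoptions(precision=4,suppress=True)
def pose(cam):
    p=camera_params(cam)
    if cam!="wrist": return p['K'],p['R'],p['t']
    s=sense();T=np.eye(4);T[:3,:3]=s['eef_rot'];T[:3,3]=s['eef_pos']
    C=np.linalg.inv(T@p['T_tool_cam']);return p['K'],C[:3,:3],C[:3,3]
def plane(P,uv,z):
    K,R,t=P;d=R.T@np.linalg.inv(K)@np.array([*uv,1.]);o=-R.T@t
    return o+d*(z-o[2])/d[2]
def proj(P,X):
    K,R,t=P;c=np.atleast_2d(X)@R.T+t;q=c@K.T;return q[:,:2]/q[:,2:]
a=np.linspace(0,2*np.pi,12)
LINK=np.array([[sx*.06,sy*.013,sz*.013] for sx in(-1,1) for sy in(-1,1) for sz in(-1,1)]+[[sx*.07+.0125*np.cos(k),.0125*np.sin(k),sz*.007] for sx in(-1,1) for sz in(-1,1) for k in a])
def rz(w): return np.array([[np.cos(w),-np.sin(w),0],[np.sin(w),np.cos(w),0],[0,0,1]])
def fitlink(views,z=.013,x0=None):
    """views: list of (P,mask) -> x,y,yaw by silhouette overlap"""
    P,m=views[0];v,u=np.nonzero(m)
    if x0 is None:
        (cx,cy),(w,h),ang=cv2.minAreaRect(np.c_[u,v].astype(np.float32))
        an=np.deg2rad(ang)+(0 if w>h else np.pi/2);d=20*np.array([np.cos(an),np.sin(an)])
        A,B=plane(P,(cx-d[0],cy-d[1]),z),plane(P,(cx+d[0],cy+d[1]),z)
        x0=[*((A+B)/2)[:2],np.arctan2(*(B-A)[1::-1])]
    def cost(p):
        c=0
        for P,m in views:
            q=proj(P,LINK@rz(p[2]).T+[p[0],p[1],z])
            im=np.zeros(m.shape,np.uint8);cv2.fillConvexPoly(im,cv2.convexHull(np.round(q*16).astype(np.int32)),255,cv2.LINE_AA,4)
            f=im/255.;c+=1-np.minimum(f,m).sum()/np.maximum(f,m).sum()
        return c/len(views)
    r=minimize(cost,x0,method='Nelder-Mead',options=dict(initial_simplex=np.array(x0)+np.r_[[[0,0,0]],np.diag([.01,.01,.15])]))
    return r.x,r.fun
E
python3 - <<'E'
from h import *
Ps,Pd=pose("scene"),pose("side")
for c in("scene","side"): read_camera(c)
D={c:models.trace(c,"link_y") for c in("scene","side")}
for d in D["scene"]:
    if d['score']<.3: continue
    x,f=fitlink([(Ps,d['pixels'])]);best=None
    q=proj(Pd,[[x[0],x[1],.013]])[0]
    for e in D["side"]:
        b=e['bbox']
        if b[0]<q[0]<b[2] and b[1]<q[1]<b[3]: best=e;break
    if best is not None: y,g=fitlink([(Ps,d['pixels']),(Pd,best['pixels'])],x0=x)
    else: y,g=None,None
    print(d['score'],d['bbox'],x,f,y,g)
for n in("bottle","jaw","tab","anvil"):
    for c,P in(("scene",Ps),("side",Pd)):
        for d in models.boxes_of(c,n)[:2]: 
            b=d['bbox'];print(n,c,d['score'],b,plane(P,((b[0]+b[2])/2,(b[1]+b[3])/2),.065))
im=[read_camera("scene")[80:220,180:340],read_camera("side")[225:400,260:400]]
cv2.imwrite("pics/c1.png",cv2.resize(im[0],None,fx=5,fy=4.28*5/4.28*.857,interpolation=cv2.INTER_CUBIC)[:600,:800])
print(im[0].shape)
for uv,z in (((227,128),.03),((270,183),.05)): print(plane(Ps,uv,z))
E
```

```text
0.96 [474.8, 231.2, 527.5, 283.4] [0.3655 0.5979 1.3571] 0.15770222358494235 [0.366  0.5983 1.3773] 0.12152050616214927
0.8 [354.6, 183.2, 405.7, 197.3] [ 0.4047  0.2263 -0.8743] 0.2350460122699387 [ 0.4066  0.2261 -0.9243] 0.20683397174512957
0.76 [445.3, 281.7, 480.4, 347.2] [0.5645 0.5943 0.9058] 0.09163144815360014 [0.565  0.5944 0.9142] 0.15142455157113
0.62 [282.0, 229.5, 338.6, 251.9] [0.6612 0.1776 2.088 ] 0.14506157198601322 [0.6612 0.1779 2.0618] 0.16025907455992539
0.57 [375.4, 250.0, 437.7, 269.4] [0.5432 0.4044 1.9348] 0.13415068518830953 [0.5446 0.4027 1.9405] 0.1629966609720654
bottle scene 0.97 [239.3, 219.4, 268.8, 252.3] [0.7651 0.0614 0.065 ]
bottle scene 0.2 [232.7, 172.3, 269.9, 204.4] [ 0.6624 -0.0488  0.065 ]
bottle side 0.77 [379.5, 202.4, 407.5, 251.4] [0.7616 0.0425 0.065 ]
jaw scene 0.62 [252.4, 159.9, 291.4, 187.7] [ 0.5882 -0.0373  0.065 ]
jaw side 0.78 [324.7, 231.3, 347.0, 264.6] [ 0.5891 -0.0415  0.065 ]
tab scene 0.71 [255.8, 154.2, 289.8, 190.1] [ 0.5822 -0.0392  0.065 ]
tab side 0.71 [320.7, 229.9, 344.2, 264.6] [ 0.5804 -0.0379  0.065 ]
anvil scene 0.79 [233.5, 174.6, 268.4, 205.7] [ 0.6674 -0.0454  0.065 ]
anvil side 0.6 [356.9, 240.6, 378.4, 263.9] [ 0.6703 -0.0651  0.065 ]
(140, 160, 3)
[ 0.5337 -0.2916  0.03  ]
[ 0.6091 -0.0275  0.05  ]
```

```bash
cat >> h.py <<'E'
from scipy.spatial.transform import Rotation as Ro
def tool(psi): c,s=np.cos(psi),np.sin(psi);return np.array([[c,s,0],[s,-c,0],[0,0,-1.]])
def plan(calls,start=None):
    """calls: list of lists of (x,y,z,psi deg of tool x); prints deltas (cm, rad) per call; each call starts where the last ended"""
    s=sense();p,R=(s['eef_pos'],s['eef_rot']) if start is None else (np.array(start[:3]),tool(np.deg2rad(start[3])))
    for i,c in enumerate(calls):
        for t in c:
            G=tool(np.deg2rad(t[3]));print(i,(R.T@(np.array(t[:3])-p)*100).round(2),Ro.from_matrix(R.T@G).as_rotvec().round(3))
        p,R=np.array(c[-1][:3]),G
E
python3 -c "
from h import *
plan([[(.42,.2,.3,110)],[(.56,-.13,.30,90)]])"
```

```text
0 [-28.84 -18.5   -8.13] [ 0.    -0.     0.764]
1 [-35.8    1.87   0.  ] [0.    0.    0.349]
```

View pics/c1.png

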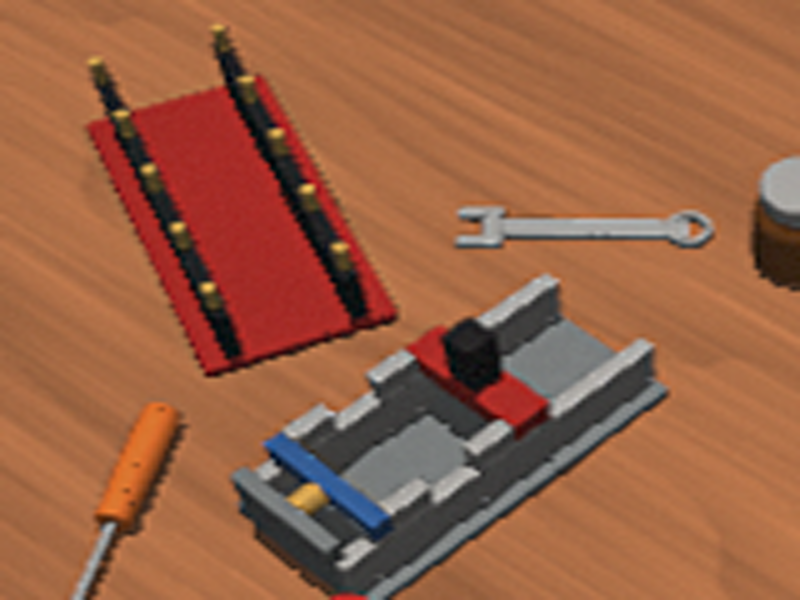

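The crop shows the rack's ten pin tops clearly, and the gauge with its red jaw, black tab and blue anvil. The wrist view will give better precision.

>>> {"method": "carry_out", "body": {"deltas": [{"delta_pos": [-28.8, -18.5, -8.1], "dr": [0, 0, 0.76], "gripper": 1}, {"delta_pos": [-28.8, -18.5, -8.1], "dr": [0, 0, 0.76], "gripper": 1}, {"delta_pos": [-28.8, -18.5, -8.1], "dr": [0, 0, 0.76], "gripper": 1}, {"delta_pos": [-28.8, -18.5, -8.1], "dr": [0, 0, 0.76], "gripper": 1}, {"delta_pos": [-28.8, -18.5, -8.1], "dr": [0, 0, 0.76], "gripper": 1}, {"delta_pos": [-28.8, -18.5, -8.1], "dr": [0, 0, 0.76], "gripper": 1}, {"delta_pos": [-28.8, -18.5, -8.1], "dr": [0, 0, 0.76], "gripper": 1}, {"delta_pos": [-28.8, -18.5, -8.1], "dr": [0, 0, 0.76], "gripper": 1}, {"delta_pos": [-28.8, -18.5, -8.1], "dr": [0, 0, 0.76], "gripper": 1}, {"delta_pos": [-28.8, -18.5, -8.1], "dr": [0, 0, 0.76], "gripper": 1}]}}

```text
time_s: 1.8
eef_pos: [0.4189, 0.2008, 0.2993]
eef_rot: [[-0.346, 0.938, -0.001], [0.938, 0.346, 0.0], [0.001, -0.001, -1.0]]
contact_force: [-0.0, 0.6, 0.4]
gripper_width: 0.0926
finger_force: 0.0
```

>>> {"method": "carry_out", "body": {"deltas": [{"delta_pos": [-35.8, 1.9, 0], "dr": [0, 0, 0.35], "gripper": 1}, {"delta_pos": [-35.8, 1.9, 0], "dr": [0, 0, 0.35], "gripper": 1}, {"delta_pos": [-35.8, 1.9, 0], "dr": [0, 0, 0.35], "gripper": 1}, {"delta_pos": [-35.8, 1.9, 0], "dr": [0, 0, 0.35], "gripper": 1}, {"delta_pos": [-35.8, 1.9, 0], "dr": [0, 0, 0.35], "gripper": 1}, {"delta_pos": [-35.8, 1.9, 0], "dr": [0, 0, 0.35], "gripper": 1}, {"delta_pos": [-35.8, 1.9, 0], "dr": [0, 0, 0.35], "gripper": 1}, {"delta_pos": [-35.8, 1.9, 0], "dr": [0, 0, 0.35], "gripper": 1}, {"delta_pos": [-35.8, 1.9, 0], "dr": [0, 0, 0.35], "gripper": 1}, {"delta_pos": [-35.8, 1.9, 0], "dr": [0, 0, 0.35], "gripper": 1}]}}

```text
time_s: 2.8
eef_pos: [0.561, -0.1268, 0.2993]
eef_rot: [[-0.005, 1.0, -0.001], [1.0, 0.005, 0.001], [0.001, -0.001, -1.0]]
contact_force: [-0.2, 0.7, -0.2]
gripper_width: 0.0925
finger_force: 0.0
```

```bash
python3 - <<'E'
from h import *
import pickle
s=sense();print(s['eef_pos'],s['eef_rot'],s['time_s'])
P=pose("wrist");im=read_camera("wrist");cv2.imwrite("pics/w1.png",im);pickle.dump((P,im),open("w1.pkl","wb"))
E
```

```text
[ 0.561  -0.1268  0.2993] [[-0.0052  1.     -0.0011]
 [ 1.      0.0052  0.0013]
 [ 0.0013 -0.0011 -1.    ]] 2.8
```

View pics/w1.png

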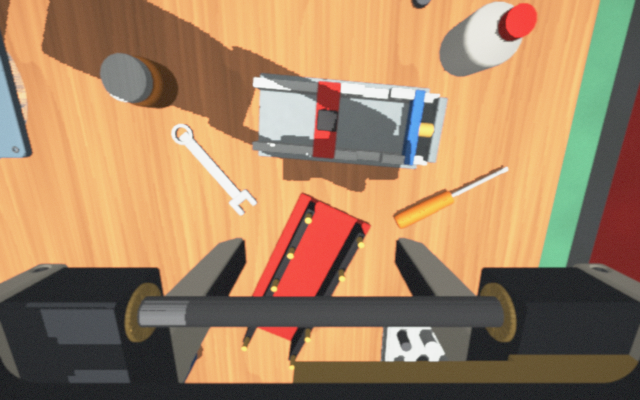

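The wrist view shows the gauge spanning about (255-445, 75-165), with the jaw tab at (327,121) and the anvil bar at (414,127). The rack pins run from (309,218) and (361,244) down to (244,348) and (292,367).

```bash
python3 - <<'E'
from h import *
import pickle
P,im=pickle.load(open("w1.pkl","rb"))
c=cv2.resize(im[62:180,245:450],None,fx=3.9,fy=3.9,interpolation=cv2.INTER_CUBIC);cv2.imwrite("pics/w1c.png",c)
h=cv2.cvtColor(im,cv2.COLOR_BGR2HSV)
m=cv2.inRange(h,(18,110,120),(32,255,255));n,l,st,ce=cv2.connectedComponentsWithStats(m)
for i in range(1,n):
    if 3<st[i,4]<300: print(st[i],ce[i],plane(P,ce[i],.079))
E
```

```text
[287   7   2   3   4] [287.75   7.75] [0.5216 0.0801 0.079 ]
[195  18   2   7  11] [195.5455  21.    ] [0.4131 0.0662 0.079 ]
[309  20   2   9  11] [309.5455  24.1818] [0.5468 0.0633 0.079 ]
[239  22   2   5   5] [239.4  24. ] [0.4643 0.0632 0.079 ]
[224  29   2   3   4] [224.5   29.75] [0.4463 0.0572 0.079 ]
[239  30   3   3   5] [239.8  31. ] [0.4642 0.0559 0.079 ]
[251  34   2   4   4] [251.75  35.5 ] [0.4781 0.0512 0.079 ]
[299  35   6  40 116] [301.6638  55.1207] [0.5371 0.0303 0.079 ]
[238  37   5   9  25] [240.32  40.76] [0.4641 0.0456 0.079 ]
[251  39   3   7  12] [251.9167  41.6667] [0.4779 0.0447 0.079 ]
[225  41   2   4   5] [225.4  42.6] [0.4462 0.0436 0.079 ]
[565  43  20  87 273] [573.9011  88.0769] [ 0.8748 -0.0056  0.079 ]
[251  47   4   4   9] [252.8889  48.3333] [0.4786 0.0375 0.079 ]
[270  48   3  12  19] [270.6842  53.4737] [0.4998 0.032  0.079 ]
[443  73   5  23  61] [445.3607  84.1967] [ 0.7146 -0.0017  0.079 ]
[465  78   2   3   4] [465.5  79. ] [0.7387 0.0044 0.079 ]
[72 83  2  4  4] [72.5 84.5] [ 0.2528 -0.0036  0.079 ]
[462  86   5  14  28] [463.5   92.25] [
[... 5531 characters left out ...]
3   4] [328.25 349.75] [ 0.574  -0.3991  0.079 ]
[304 356   3   4   8] [305.    357.375] [ 0.5364 -0.4142  0.079 ]
[260 358   3   7  10] [260.7 361.1] [ 0.464  -0.4219  0.079 ]
[267 359   3   5   7] [268.4286 360.8571] [ 0.4767 -0.4214  0.079 ]
[217 361   1   4   4] [217.  362.5] [ 0.3925 -0.4249  0.079 ]
[288 360   8  14  50] [291.14 367.18] [ 0.5134 -0.4339  0.079 ]
[260 366   3   2   4] [261.   366.75] [ 0.4639 -0.4332  0.079 ]
[260 369   3   6   8] [260.875 371.75 ] [ 0.4632 -0.4434  0.079 ]
[282 368   2   3   4] [282.25 369.  ] [ 0.4987 -0.4377  0.079 ]
[289 375   2   5   6] [289.8333 376.8333] [ 0.5108 -0.4537  0.079 ]
[261 376   3   3   6] [261.8333 377.    ] [ 0.4642 -0.4542  0.079 ]
```

View pics/w1c.png

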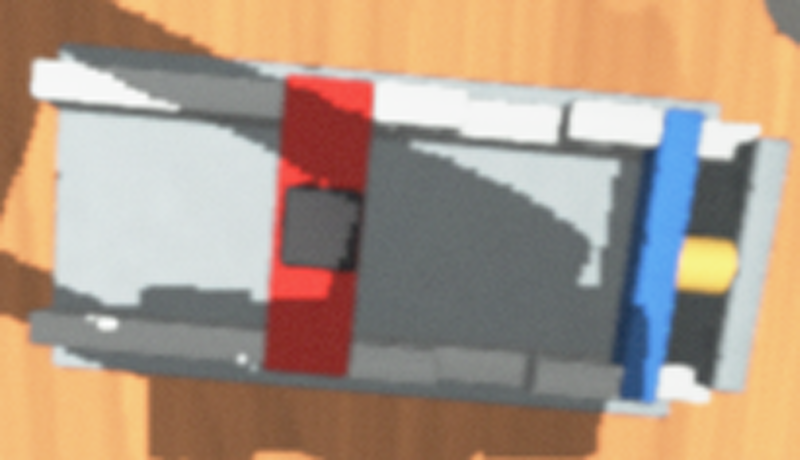

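```bash
cat > fit.py <<'E'
from h import *
import pickle
from scipy.optimize import least_squares
P,im=pickle.load(open("w1.pkl","rb"))
def fit(px,X,x0):
    px=np.array(px,float);X=np.array(X,float)
    W=lambda p:X@rz(p[2]).T+[p[0],p[1],0]
    f=lambda p:(proj(P,W(p))-px).ravel()
    r=least_squares(f,x0,loss='soft_l1');return r.x,f(r.x).reshape(-1,2)
c=lambda u,v:(u/3.9+245,v/3.9+62)
px=[c(31,79),c(30,327),c(758,139),c(712,385),c(566,121),c(530,372)]
X=[(-.18,.042,.05),(-.18,-.042,.05),(.07,.042,.05),(.07,-.042,.05),(0,.042,.07),(0,-.042,.07)]
g,e=fit(px,X,[.65,-.04,0]);print("gauge",g,e)
px=[(307.6,219.3),(290,254.4),(273.4,287.6),(244.8,347.9),(308.4,340.7),(291.1,367.2),(361,244),(341.5,278.5)]
X=[(-.042,y,.078) for y in(.12,.06,0,-.12)]+[(.042,y,.078) for y in(-.06,-.12,.12,.06)]
r,e=fit(px,X,[.53,-.30,-.44]);print("rack",r,e)
tw=plane(P,c(318,222),.118);print("tab top",tw,(tw[:2]-g[:2])@rz(g[2])[:2,:2])
print('jawface',[ (plane(P,c(*q),.07)[:2]-g[:2])@rz(g[2])[:2,:2] for q in((466,115),(436,362))])
# check in scene/side
for cam in("scene","side"):
    Q=pose(cam);print(cam,proj(Q,np.array([(-.042,.12,.08),(.042,-.12,.08)])@rz(r[2]).T+[*r[:2],0]),proj(Q,np.array([(-.18,.042,.05),(-.18,-.042,.05),(.07,.042,.05)])@rz(g[2]).T+[*g[:2],0]))
E
python3 fit.py
```

```text
gauge [ 0.6464 -0.0518 -0.0766] [[-0.0415 -0.2424]
 [-0.8139  0.383 ]
 [-0.5821  0.389 ]
 [-0.0356 -0.1941]
 [ 0.6286 -1.0768]
 [ 0.7987  0.7224]]
rack [ 0.5287 -0.3062 -0.4469] [[ 0.1161  0.8833]
 [ 0.2399  0.9512]
 [ 0.5366  0.5587]
 [-0.3936 -0.317 ]
 [-0.9568 -2.1986]
 [ 0.8537 -1.1553]
 [-0.5606  0.2637]
 [ 0.0753 -0.6922]]
tab top [ 0.567  -0.0441  0.118 ] [-0.0798  0.0016]
jawface [array([-0.0335,  0.0399]), array([-0.0341, -0.0403])]
scene [[247.2102 136.9058]
 [198.2454  93.5912]] [[308.6755 158.7472]
 [289.4386 143.6295]
 [246.4414 210.9187]]
side [[322.3016 280.2618]
 [317.5321 372.6707]] [[290.7916 243.7981]
 [288.7973 263.8929]
 [382.191  244.2807]]
```

```bash
cat >> h.py <<'E'
G=np.array([.6464,-.0518,-.0766]);RK=np.array([.5287,-.3062,-.4469])
def ga(x,y,z,f=G,o=90): # point in gauge axes (z world) -> (x,y,z,psi deg) ; o: tool x relative to frame x
    w=f[:2]+rz(f[2])[:2,:2]@[x,y];return (*w,z,np.rad2deg(f[2])+o)
E
python3 -c "
from h import *
a=ga(-.0795,0,.2);b=ga(-.0795,0,.085);c=ga(-.143,0,.085);d=ga(-.143,0,.25)
plan([[a,b],[c],[d]])"
```

```text
0 [8.08 0.67 9.97] [-0.    -0.001  0.082]
0 [ 8.07  0.68 21.47] [-0.    -0.001  0.082]
1 [ 0.   -6.35  0.  ] [0. 0. 0.]
2 [  0.    0.  -16.5] [0. 0. 0.]
```

>>> {"method": "carry_out", "body": {"deltas": [{"delta_pos": [8.1, 0.7, 10], "dr": [0, 0, 0.08], "gripper": 1}, {"delta_pos": [8.1, 0.7, 10], "dr": [0, 0, 0.08], "gripper": 1}, {"delta_pos": [8.1, 0.7, 10], "dr": [0, 0, 0.08], "gripper": 1}, {"delta_pos": [8.1, 0.7, 10], "dr": [0, 0, 0.08], "gripper": 1}, {"delta_pos": [8.1, 0.7, 13], "dr": [0, 0, 0.08], "gripper": 1}, {"delta_pos": [8.1, 0.7, 16], "dr": [0, 0, 0.08], "gripper": 1}, {"delta_pos": [8.1, 0.7, 19], "dr": [0, 0, 0.08], "gripper": 1}, {"delta_pos": [8.1, 0.7, 21.4], "dr": [0, 0, 0.08], "gripper": 1}, {"delta_pos": [8.1, 0.7, 21.4], "dr": [0, 0, 0.08], "gripper": 0}, {"delta_pos": [8.1, 0.7, 21.4], "dr": [0, 0, 0.08], "gripper": -1}]}}

```text
time_s: 3.85
eef_pos: [0.5687, -0.0481, 0.0872]
eef_rot: [[0.076, 0.997, 0.002], [0.997, -0.076, -0.001], [-0.0, 0.002, -1.0]]
contact_force: [-0.5, 0.1, 0.6]
gripper_width: 0.0814
finger_force: 0.0
```

>>> {"method": "carry_out", "body": {"deltas": [{"delta_pos": [0, 0, 0], "dr": [0, 0, 0], "gripper": -1}, {"delta_pos": [0, 0, 0], "dr": [0, 0, 0], "gripper": -1}, {"delta_pos": [0, 0, 0], "dr": [0, 0, 0], "gripper": -1}, {"delta_pos": [0, 0, 0], "dr": [0, 0, 0], "gripper": -1}, {"delta_pos": [0, -1, 0], "dr": [0, 0, 0], "gripper": -1}, {"delta_pos": [0, -2.3, 0], "dr": [0, 0, 0], "gripper": -1}, {"delta_pos": [0, -3.8, 0], "dr": [0, 0, 0], "gripper": -1}, {"delta_pos": [0, -5.2, 0], "dr": [0, 0, 0], "gripper": -1}, {"delta_pos": [0, -6.4, 0], "dr": [0, 0, 0], "gripper": -1}, {"delta_pos": [0, -6.4, 0], "dr": [0, 0, 0], "gripper": -1}]}}

```text
time_s: 4.85
eef_pos: [0.5027, -0.0433, 0.086]
eef_rot: [[0.077, 0.997, -0.001], [0.997, -0.077, -0.0], [-0.0, -0.001, -1.0]]
contact_force: [-2.4, -0.4, 2.5]
gripper_width: 0.0234
finger_force: 30.0
```

```bash
cat > where.py <<'E'
from h import *
import sys
Ps,Pd=pose("scene"),pose("side")
I={c:read_camera(c) for c in("scene","side")}
D={c:models.trace(c,"link_y") for c in I}
def col(c,m):
    h=cv2.cvtColor(I[c],cv2.COLOR_BGR2HSV)[m];s=h[:,1]>110
    return dict(y=int((s&(abs(h[:,0].astype(int)-28)<7)).sum()),g=int((s&(abs(h[:,0].astype(int)-65)<22)).sum()),br=int((s&(h[:,0]<20)).sum()),pk=int(((h[:,1]>70)&(h[:,0]>150)).sum()))
for d in D["scene"]:
    if d['score']<.3: continue
    z=float(sys.argv[1]) if len(sys.argv)>1 else .013
    x,f=fitlink([(Ps,d['pixels'])],z);q=proj(Pd,[[x[0],x[1],z]])[0];v=[(Ps,d['pixels'])]
    for e in D["side"]:
        b=e['bbox']
        if b[0]<q[0]<b[2] and b[1]<q[1]<b[3]: v.append((Pd,e['pixels']));break
    y,g=fitlink(v,z,x);print(round(d['score'],2),y,np.rad2deg(y[2])%180,round(g,2),len(v),col("scene",d['pixels']),(y[:2]-RK[:2])@rz(RK[2])[:2,:2])
E
python3 where.py; python3 -c "
from h import *
s=sense();print(s['gripper_width'],s['contact_force'],s['eef_pos'],(s['eef_pos'][:2]-G[:2])@rz(G[2])[:2,:2])"
```

```text
0.94 [ 0.4054  0.2279 -0.9225] 127.14507360210585 0.39 2 {'y': 2, 'g': 105, 'br': 44, 'pk': 0} [-0.342   0.4284]
0.75 [0.5625 0.593  0.8904] 51.01494991958997 0.18 1 {'y': 0, 'g': 0, 'br': 59, 'pk': 628} [-0.3581  0.8255]
0.62 [0.5446 0.4019 1.9621] 112.42053539408447 0.14 1 {'y': 0, 'g': 0, 'br': 45, 'pk': 0} [-0.2917  0.6454]
0.58 [0.3665 0.5979 1.4107] 80.82449351311413 0.21 2 {'y': 0, 'g': 0, 'br': 655, 'pk': 0} [-0.537   0.7452]
0.02376347126885177 [-2.2226 -0.5088  4.9502] [ 0.5043 -0.0434  0.086 ] [-0.1423 -0.0025]
```

```bash
python3 -c "
from h import *
plan([[ga(-.1423,-.0025,.24)],[(.661,.178,.2,118)]])"
```

```text
0 [ -0.01   0.   -15.4 ] [ 0.  0. -0.]
1 [23.27 13.93  4.  ] [ 0.     0.    -0.565]
```

>>> {"method": "carry_out", "body": {"deltas": [{"delta_pos": [0, 0, 0], "dr": [0, 0, 0], "gripper": 1}, {"delta_pos": [0, 0, 0], "dr": [0, 0, 0], "gripper": 1}, {"delta_pos": [0, 0, 0], "dr": [0, 0, 0], "gripper": 1}, {"delta_pos": [0, 0, -3], "dr": [0, 0, 0], "gripper": 1}, {"delta_pos": [0, 0, -7], "dr": [0, 0, 0], "gripper": 1}, {"delta_pos": [0, 0, -12], "dr": [0, 0, 0], "gripper": 1}, {"delta_pos": [0, 0, -15.4], "dr": [0, 0, 0], "gripper": 1}, {"delta_pos": [0, 0, -15.4], "dr": [0, 0, 0], "gripper": 1}, {"delta_pos": [0, 0, -15.4], "dr": [0, 0, 0], "gripper": 1}, {"delta_pos": [0, 0, -15.4], "dr": [0, 0, 0], "gripper": 1}]}}

```text
time_s: 6.05
eef_pos: [0.5033, -0.0429, 0.238]
eef_rot: [[0.077, 0.997, -0.003], [0.997, -0.077, 0.001], [0.001, -0.003, -1.0]]
contact_force: [-0.3, 0.0, -0.8]
gripper_width: 0.0924
finger_force: 0.0
```

>>> {"method": "carry_out", "body": {"deltas": [{"delta_pos": [23.3, 13.9, 4], "dr": [0, 0, -0.565], "gripper": 1}, {"delta_pos": [23.3, 13.9, 4], "dr": [0, 0, -0.565], "gripper": 1}, {"delta_pos": [23.3, 13.9, 4], "dr": [0, 0, -0.565], "gripper": 1}, {"delta_pos": [23.3, 13.9, 4], "dr": [0, 0, -0.565], "gripper": 1}, {"delta_pos": [23.3, 13.9, 4], "dr": [0, 0, -0.565], "gripper": 1}, {"delta_pos": [23.3, 13.9, 4], "dr": [0, 0, -0.565], "gripper": 1}, {"delta_pos": [23.3, 13.9, 4], "dr": [0, 0, -0.565], "gripper": 1}, {"delta_pos": [23.3, 13.9, 4], "dr": [0, 0, -0.565], "gripper": 1}, {"delta_pos": [23.3, 13.9, 4], "dr": [0, 0, -0.565], "gripper": 1}, {"delta_pos": [23.3, 13.9, 4], "dr": [0, 0, -0.565], "gripper": 1}]}}

```text
time_s: 7.05
eef_pos: [0.6602, 0.1771, 0.1998]
eef_rot: [[-0.468, 0.884, -0.0], [0.884, 0.468, -0.0], [-0.0, -0.0, -1.0]]
contact_force: [-0.1, 0.6, 1.0]
gripper_width: 0.0932
finger_force: 0.0
```

```bash
cat > wr.py <<'E'
from h import *
import sys
s=sense();print(s['eef_pos'],s['gripper_width'],s['time_s'])
P=pose("wrist");im=read_camera("wrist");cv2.imwrite(f"pics/{sys.argv[1]}.png",im)
z=float(sys.argv[2]) if len(sys.argv)>2 else .013
hs=cv2.cvtColor(im,cv2.COLOR_BGR2HSV)
for d in models.trace("wrist","link_y"):
    if d['score']<.2: continue
    x,f=fitlink([(P,d['pixels'])],z);h=hs[d['pixels']].astype(int);k=h[:,1]>110
    print(round(d['score'],2),np.round(d['bbox']),x[:2],(np.rad2deg(x[2])%180).round(1),round(f,2),'y',(k&(abs(h[:,0]-28)<7)).sum(),'g',(k&(abs(h[:,0]-65)<22)).sum(),'n',len(h))
E
python3 wr.py w2
```

```text
[0.6602 0.1771 0.1998] 0.09320874525289258 7.05
0.81 [306.   0. 336.  38.] [0.5434 0.4018] 113.3 0.08 y 5 g 0 n 803
0.61 [306. 118. 334. 247.] [0.6609 0.1781] 120.5 0.05 y 528 g 0 n 2936
0.61 [103.   0. 169. 123.] [0.4066 0.2271] 128.4 0.08 y 1 g 788 n 4125
```

View pics/w2.png

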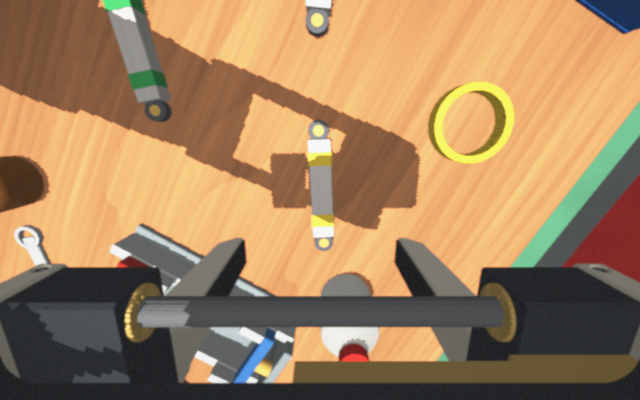

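The yellow link is at (320,185) under the fingers. The bottle is clear of it at (350,310).

```bash
python3 -c "
from h import *
g=(.661,.178,.005,120)
plan([[g],[(.661,.178,.18,120)],[ga(-.048,0,.16)],[ga(-.048,0,.055)]])"
```

```text
0 [ 0.05  0.07 19.53] [ 0.     0.    -0.037]
1 [  0.    0.  -17.5] [0. 0. 0.]
2 [-16.46 -16.72   2.  ] [0.  0.  0.6]
3 [ 0.   0.  10.5] [0. 0. 0.]
```

>>> {"method": "carry_out", "body": {"deltas": [{"delta_pos": [0, 0, 4], "dr": [0, 0, -0.037], "gripper": 1}, {"delta_pos": [0, 0, 8], "dr": [0, 0, -0.037], "gripper": 1}, {"delta_pos": [0, 0, 12], "dr": [0, 0, -0.037], "gripper": 1}, {"delta_pos": [0, 0, 15], "dr": [0, 0, -0.037], "gripper": 1}, {"delta_pos": [0, 0, 17.5], "dr": [0, 0, -0.037], "gripper": 1}, {"delta_pos": [0, 0, 19], "dr": [0, 0, -0.037], "gripper": 1}, {"delta_pos": [0, 0, 19.5], "dr": [0, 0, -0.037], "gripper": 1}, {"delta_pos": [0, 0, 19.5], "dr": [0, 0, -0.037], "gripper": -1}, {"delta_pos": [0, 0, 19.5], "dr": [0, 0, -0.037], "gripper": -1}, {"delta_pos": [0, 0, 19.5], "dr": [0, 0, -0.037], "gripper": -1}]}}

```text
time_s: 8.15
eef_pos: [0.6619, 0.1785, 0.0065]
eef_rot: [[-0.501, 0.865, 0.003], [0.865, 0.501, 0.0], [-0.001, 0.003, -1.0]]
contact_force: [0.1, -0.4, -0.9]
gripper_width: 0.0736
finger_force: 0.0
```

>>> {"method": "carry_out", "body": {"deltas": [{"delta_pos": [0, 0, 0], "dr": [0, 0, 0], "gripper": -1}, {"delta_pos": [0, 0, 0], "dr": [0, 0, 0], "gripper": -1}, {"delta_pos": [0, 0, 0], "dr": [0, 0, 0], "gripper": -1}, {"delta_pos": [0, 0, -2], "dr": [0, 0, 0], "gripper": -1}, {"delta_pos": [0, 0, -5], "dr": [0, 0, 0], "gripper": -1}, {"delta_pos": [0, 0, -9], "dr": [0, 0, 0], "gripper": -1}, {"delta_pos": [0, 0, -13], "dr": [0, 0, 0], "gripper": -1}, {"delta_pos": [0, 0, -16], "dr": [0, 0, 0], "gripper": -1}, {"delta_pos": [0, 0, -17.5], "dr": [0, 0, 0], "gripper": -1}, {"delta_pos": [0, 0, -17.5], "dr": [0, 0, 0], "gripper": -1}]}}

```text
time_s: 9.15
eef_pos: [0.6623, 0.1786, 0.1832]
eef_rot: [[-0.501, 0.865, 0.006], [0.865, 0.501, 0.001], [-0.003, 0.006, -1.0]]
contact_force: [-0.3, 1.3, -1.0]
gripper_width: 0.0006
finger_force: 0.0
```

>>> {"method": "carry_out", "body": {"deltas": [{"delta_pos": [-2, -2, 0], "dr": [0, 0, 0.06], "gripper": -1}, {"delta_pos": [-4.5, -4.5, 0], "dr": [0, 0, 0.15], "gripper": -1}, {"delta_pos": [-7, -7, 0], "dr": [0, 0, 0.25], "gripper": -1}, {"delta_pos": [-9.5, -9.5, 0], "dr": [0, 0, 0.35], "gripper": -1}, {"delta_pos": [-12, -12, 1], "dr": [0, 0, 0.45], "gripper": -1}, {"delta_pos": [-14.5, -14.5, 1.5], "dr": [0, 0, 0.55], "gripper": -1}, {"delta_pos": [-16.5, -16.7, 2], "dr": [0, 0, 0.6], "gripper": -1}, {"delta_pos": [-16.5, -16.7, 2], "dr": [0, 0, 0.6], "gripper": -1}, {"delta_pos": [-16.5, -16.7, 2], "dr": [0, 0, 0.6], "gripper": -1}, {"delta_pos": [-16.5, -16.7, 2], "dr": [0, 0, 0.6], "gripper": -1}]}}

```text
time_s: 10.15
eef_pos: [0.5988, -0.0472, 0.1591]
eef_rot: [[0.074, 0.997, -0.001], [0.997, -0.074, 0.001], [0.001, -0.001, -1.0]]
contact_force: [-0.6, 0.2, 0.3]
gripper_width: 0.0004
finger_force: 0.0
```

```bash
cat > st.py <<'E'
from h import *
s=sense();p=s['eef_pos'];print(p,s['time_s'],s['gripper_width'],s['finger_force'],s['contact_force'],'psi',np.rad2deg(np.arctan2(*s['eef_rot'][1::-1,0])),'gauge',(p[:2]-G[:2])@rz(G[2])[:2,:2],'rack',(p[:2]-RK[:2])@rz(RK[2])[:2,:2])
E
python3 st.py; python3 wr.py w3 .163
```

```text
[ 0.5988 -0.0472  0.1591] 10.15 0.00035409150838559784 0.0 [-0.5944  0.1656  0.2547] psi 85.76217080804031 gauge [-0.0478  0.0009] rack [-0.0487  0.2638]
[ 0.5988 -0.0472  0.1591] 0.00035409150838559784 10.15
0.94 [379.   3. 429.  35.] [0.6371 0.1519] 102.5 0.27 y 64 g 0 n 1245
```

View pics/w3.png

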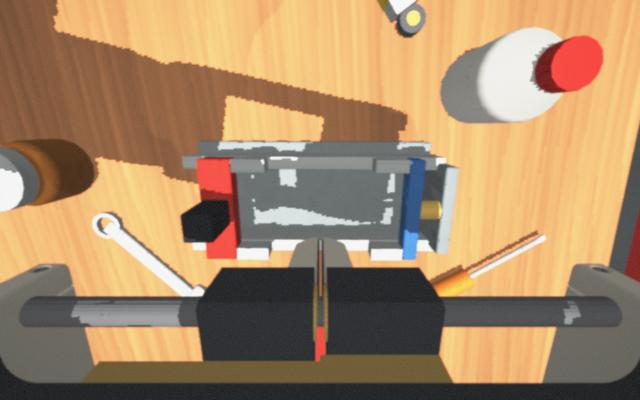

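The fingers closed on nothing. The wrist view shows the jaw open at (218,210) and a link eye at (410,18), so I'll find where link_y is now.

```bash
python3 where.py; python3 - <<'E'
from h import *
cv2.imwrite("pics/s2.png",read_camera("scene")[150:350,230:510])
E
```

```text
0.96 [ 0.4075  0.227  -0.9056] 128.1122936599691 0.16 2 {'y': 0, 'g': 107, 'br': 36, 'pk': 0} [-0.3397  0.4284]
0.94 [0.66 0.18 2.09] 119.74755873667918 0.36 2 {'y': 129, 'g': 0, 'br': 39, 'pk': 0} [-0.0917  0.4952]
0.92 [0.3669 0.5978 1.3955] 79.95525690551479 0.19 2 {'y': 0, 'g': 0, 'br': 649, 'pk': 0} [-0.5366  0.7453]
0.89 [0.5426 0.4033 1.9639] 112.52227210755974 0.22 1 {'y': 0, 'g': 0, 'br': 33, 'pk': 0} [-0.2941  0.6458]
0.82 [0.5645 0.5945 0.9216] 52.80556237693785 0.17 2 {'y': 0, 'g': 0, 'br': 73, 'pk': 672} [-0.357   0.8277]
```

View pics/s2.png

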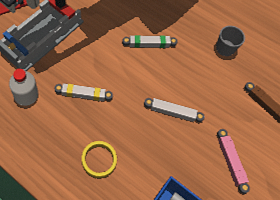

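The link is still at (0.661,0.178). The fingers need about 0.9 s to close, and I lifted too soon. I'll go back and approach with a narrower opening.

```bash
python3 -c "
from h import *
plan([[(.661,.178,.13,120)],[(.661,.178,.005,120)]])"
```

```text
0 [22.95  4.51  2.97] [ 0.     0.    -0.598]
1 [ 0.   0.  12.5] [0. 0. 0.]
```

>>> {"method": "carry_out", "body": {"deltas": [{"delta_pos": [22.9, 4.5, 3], "dr": [0, 0, -0.6], "gripper": 0.5}, {"delta_pos": [22.9, 4.5, 3], "dr": [0, 0, -0.6], "gripper": 0.5}, {"delta_pos": [22.9, 4.5, 3], "dr": [0, 0, -0.6], "gripper": 0.5}, {"delta_pos": [22.9, 4.5, 3], "dr": [0, 0, -0.6], "gripper": 0.5}, {"delta_pos": [22.9, 4.5, 3], "dr": [0, 0, -0.6], "gripper": 0.5}, {"delta_pos": [22.9, 4.5, 3], "dr": [0, 0, -0.6], "gripper": 0.5}, {"delta_pos": [22.9, 4.5, 3], "dr": [0, 0, -0.6], "gripper": 0.5}, {"delta_pos": [22.9, 4.5, 3], "dr": [0, 0, -0.6], "gripper": 0.5}, {"delta_pos": [22.9, 4.5, 3], "dr": [0, 0, -0.6], "gripper": 0.5}, {"delta_pos": [22.9, 4.5, 3], "dr": [0, 0, -0.6], "gripper": 0.5}]}}

```text
time_s: 11.5
eef_pos: [0.6611, 0.1754, 0.1301]
eef_rot: [[-0.5, 0.866, 0.0], [0.866, 0.5, -0.0], [-0.0, 0.0, -1.0]]
contact_force: [0.1, 0.8, -0.2]
gripper_width: 0.0691
finger_force: 0.0
```

>>> {"method": "carry_out", "body": {"deltas": [{"delta_pos": [0, 0, 4], "dr": [0, 0, 0], "gripper": 0.5}, {"delta_pos": [0, 0, 8], "dr": [0, 0, 0], "gripper": 0.5}, {"delta_pos": [0, 0, 11], "dr": [0, 0, 0], "gripper": 0.5}, {"delta_pos": [0, 0, 12.4], "dr": [0, 0, 0], "gripper": 0.5}, {"delta_pos": [0, 0, 12.4], "dr": [0, 0, 0], "gripper": -1}, {"delta_pos": [0, 0, 12.4], "dr": [0, 0, 0], "gripper": -1}, {"delta_pos": [0, 0, 12.4], "dr": [0, 0, 0], "gripper": -1}, {"delta_pos": [0, 0, 12.4], "dr": [0, 0, 0], "gripper": -1}, {"delta_pos": [0, 0, 12.4], "dr": [0, 0, 0], "gripper": -1}, {"delta_pos": [0, 0, 12.4], "dr": [0, 0, 0], "gripper": -1}]}}

```text
time_s: 12.5
eef_pos: [0.6613, 0.1769, 0.0065]
eef_rot: [[-0.501, 0.865, 0.001], [0.865, 0.501, 0.0], [-0.001, 0.001, -1.0]]
contact_force: [-0.6, -0.4, -0.5]
gripper_width: 0.0262
finger_force: 0.0
```

>>> {"method": "carry_out", "body": {"deltas": [{"delta_pos": [0, 0, 0], "dr": [0, 0, 0], "gripper": -1}, {"delta_pos": [0, 0, 0], "dr": [0, 0, 0], "gripper": -1}, {"delta_pos": [0, 0, 0], "dr": [0, 0, 0], "gripper": -1}, {"delta_pos": [0, 0, -2], "dr": [0, 0, 0], "gripper": -1}, {"delta_pos": [0, 0, -4], "dr": [0, 0, 0], "gripper": -1}, {"delta_pos": [0, 0, -7], "dr": [0, 0, 0], "gripper": -1}, {"delta_pos": [0, 0, -10], "dr": [0, 0, 0], "gripper": -1}, {"delta_pos": [0, 0, -14], "dr": [0, 0, 0], "gripper": -1}, {"delta_pos": [0, 0, -17.5], "dr": [0, 0, 0], "gripper": -1}, {"delta_pos": [0, 0, -17.5], "dr": [0, 0, 0], "gripper": -1}]}}

```text
time_s: 13.5
eef_pos: [0.6637, 0.1772, 0.1862]
eef_rot: [[-0.501, 0.865, 0.009], [0.865, 0.501, 0.001], [-0.004, 0.009, -1.0]]
contact_force: [0.4, 0.1, -0.6]
gripper_width: 0.0257
finger_force: 30.0
```

```bash
python3 st.py; python3 -c "
from h import *
plan([[ga(-.048,0,.16)],[ga(-.048,0,.055)]])"
```

```text
[0.6637 0.1772 0.1862] 13.5 0.025736572339524127 29.972184598445892 [ 0.3687  0.0886 -0.6095] psi 120.08026594392483 gauge [-0.0003  0.2297] rack [-0.0872  0.4943]
0 [-16.22 -16.96   2.54] [0.01  0.001 0.602]
1 [ 0.   0.  10.5] [0. 0. 0.]
```

>>> {"method": "carry_out", "body": {"deltas": [{"delta_pos": [-2, -2, 0], "dr": [0, 0, 0.06], "gripper": -1}, {"delta_pos": [-4.5, -4.5, 0], "dr": [0, 0, 0.15], "gripper": -1}, {"delta_pos": [-7, -7, 0], "dr": [0, 0, 0.25], "gripper": -1}, {"delta_pos": [-9.5, -9.5, 0], "dr": [0, 0, 0.35], "gripper": -1}, {"delta_pos": [-12, -12, 1], "dr": [0, 0, 0.45], "gripper": -1}, {"delta_pos": [-14.5, -14.5, 1.5], "dr": [0, 0, 0.55], "gripper": -1}, {"delta_pos": [-16.4, -16.8, 2.1], "dr": [0, 0, 0.6], "gripper": -1}, {"delta_pos": [-16.4, -16.8, 2.1], "dr": [0, 0, 0.6], "gripper": -1}, {"delta_pos": [-16.4, -16.8, 2.1], "dr": [0, 0, 0.6], "gripper": -1}, {"delta_pos": [-16.4, -16.8, 2.1], "dr": [0, 0, 0.6], "gripper": -1}]}}

```text
time_s: 14.5
eef_pos: [0.5975, -0.0484, 0.1587]
eef_rot: [[0.074, 0.997, -0.001], [0.997, -0.074, 0.001], [0.001, -0.001, -1.0]]
contact_force: [0.0, 0.2, -2.5]
gripper_width: 0.0255
finger_force: 30.0
```

```bash
python3 st.py; python3 wr.py w3 .163;python3 -c "
from h import *
plan([[ga(-.048,0,.055)],[ga(-.048,0,.2)],[ga(-.1423,0,.2),ga(-.1423,0,.085)]])"
```

```text
[ 0.5975 -0.0484  0.1587] 14.5 0.025528355251024374 29.972158670425415 [ 0.0241  0.1635 -2.5312] psi 85.75269079943956 gauge [-0.049  -0.0004] rack [-0.0493  0.2622]
[ 0.5975 -0.0484  0.1587] 0.025528355251024374 14.5
0.81 [292. 110. 347. 360.] [ 0.5967 -0.0476] 85.9 0.18 y 1909 g 0 n 10010
0 [ 0.    0.06 10.43] [-0.    -0.     0.003]
1 [  0.    0.  -14.5] [0. 0. 0.]
2 [ 0.   -9.43  0.  ] [0. 0. 0.]
2 [ 0.   -9.43 11.5 ] [0. 0. 0.]
```

View pics/w3.png

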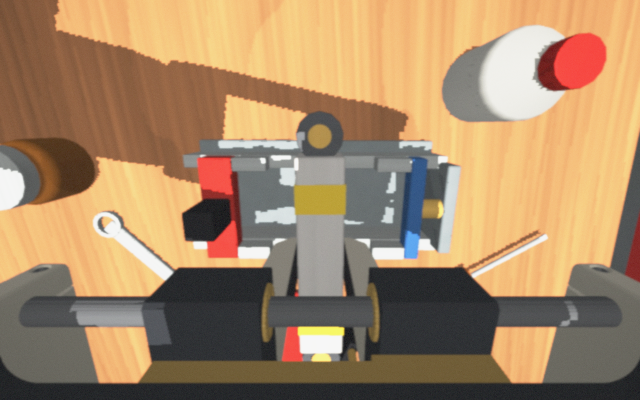

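The link is square in the fingers over the gauge, held at (320,200) between jaw and anvil. Now I'll lower, release, lift and go to the tab.

>>> {"method": "carry_out", "body": {"deltas": [{"delta_pos": [0, 0, 3], "dr": [0, 0, 0], "gripper": -1}, {"delta_pos": [0, 0, 6], "dr": [0, 0, 0], "gripper": -1}, {"delta_pos": [0, 0, 8.5], "dr": [0, 0, 0], "gripper": -1}, {"delta_pos": [0, 0, 9.6], "dr": [0, 0, 0], "gripper": -1}, {"delta_pos": [0, 0, 10.2], "dr": [0, 0, 0], "gripper": -1}, {"delta_pos": [0, 0, 10.5], "dr": [0, 0, 0], "gripper": -1}, {"delta_pos": [0, 0, 10.5], "dr": [0, 0, 0], "gripper": -1}, {"delta_pos": [0, 0, 10.5], "dr": [0, 0, 0], "gripper": 0.25}, {"delta_pos": [0, 0, 10.5], "dr": [0, 0, 0], "gripper": 0.25}, {"delta_pos": [0, 0, 10.5], "dr": [0, 0, 0], "gripper": 0.25}]}}

```text
time_s: 15.6
eef_pos: [0.5985, -0.0495, 0.0555]
eef_rot: [[0.075, 0.997, 0.002], [0.997, -0.075, -0.0], [-0.0, 0.002, -1.0]]
contact_force: [-0.8, 1.0, 0.2]
gripper_width: 0.0455
finger_force: 0.0
```

>>> {"method": "carry_out", "body": {"deltas": [{"delta_pos": [0, 0, 0], "dr": [0, 0, 0], "gripper": 0.25}, {"delta_pos": [0, 0, 0], "dr": [0, 0, 0], "gripper": 0.25}, {"delta_pos": [0, 0, -2], "dr": [0, 0, 0], "gripper": 0.25}, {"delta_pos": [0, 0, -5], "dr": [0, 0, 0], "gripper": 0.25}, {"delta_pos": [0, 0, -10], "dr": [0, 0, 0], "gripper": 0.6}, {"delta_pos": [0, 0, -14.5], "dr": [0, 0, 0], "gripper": 0.6}, {"delta_pos": [0, 0, -14.5], "dr": [0, 0, 0], "gripper": 0.6}, {"delta_pos": [0, -4.5, -14.5], "dr": [0, 0, 0], "gripper": 0.6}, {"delta_pos": [0, -9.4, -14.5], "dr": [0, 0, 0], "gripper": 0.6}, {"delta_pos": [0, -9.4, -14.5], "dr": [0, 0, 0], "gripper": 0.6}]}}

```text
time_s: 16.6
eef_pos: [0.4962, -0.0401, 0.1971]
eef_rot: [[0.075, 0.997, -0.009], [0.997, -0.075, 0.003], [0.002, -0.01, -1.0]]
contact_force: [0.4, -0.3, 0.6]
gripper_width: 0.074
finger_force: 0.0
```

```bash
python3 st.py; python3 wr.py w4 .063; python3 -c "
from h import *
w=ga(-.048,0,.063);print(w);plan([[ga(-.1423,0,.085)],[ga(-.064,0,.085)]])"
```

```text
[ 0.4962 -0.0401  0.1971] 16.6 0.07397977436599305 0.0 [ 0.4421 -0.2678  0.561 ] psi 85.71452357215367 gauge [-0.1507  0.0002] rack [-0.1443  0.2259]
[ 0.4962 -0.0401  0.1971] 0.07397977436599305 16.6
0.88 [399. 119. 440. 256.] [ 0.5979 -0.0487] 86.0 0.19 y 902 g 0 n 4006
0.68 [254.   0. 276.  10.] [0.4204 0.2135] 123.5 0.14 y 0 g 0 n 178
(np.float64(0.5985407525969452), np.float64(-0.04812679458603346), 0.063, np.float64(85.6111432892979))
0 [ 0.12  0.12 11.45] [ 0.    -0.     0.001]
1 [-0.    7.83  0.  ] [0. 0. 0.]
```

View pics/w4.png

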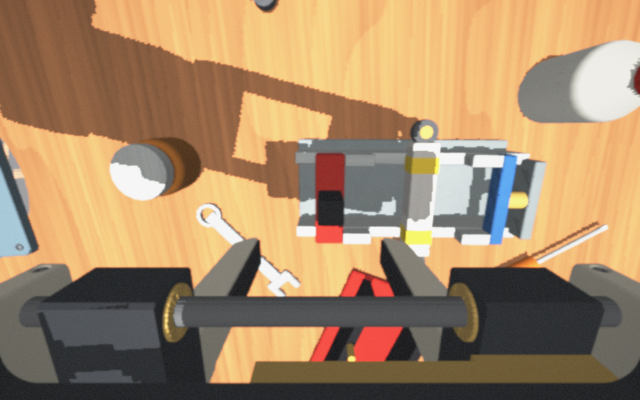

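Link_y lies across both rails at (423,190), with the jaw open at (330,200). Next I pinch the tab, slide it shut and check the force.

>>> {"method": "carry_out", "body": {"deltas": [{"delta_pos": [0, 0, 3], "dr": [0, 0, 0], "gripper": 0.6}, {"delta_pos": [0, 0, 7], "dr": [0, 0, 0], "gripper": 0.6}, {"delta_pos": [0, 0, 10], "dr": [0, 0, 0], "gripper": 0.6}, {"delta_pos": [0, 0, 11.5], "dr": [0, 0, 0], "gripper": 0.6}, {"delta_pos": [0, 0, 11.5], "dr": [0, 0, 0], "gripper": -1}, {"delta_pos": [0, 0, 11.5], "dr": [0, 0, 0], "gripper": -1}, {"delta_pos": [0, 0, 11.5], "dr": [0, 0, 0], "gripper": -1}, {"delta_pos": [0, 0, 11.5], "dr": [0, 0, 0], "gripper": -1}, {"delta_pos": [0, 0, 11.5], "dr": [0, 0, 0], "gripper": -1}, {"delta_pos": [0, 0, 11.5], "dr": [0, 0, 0], "gripper": -1}]}}

```text
time_s: 17.7
eef_pos: [0.5044, -0.0423, 0.0853]
eef_rot: [[0.075, 0.997, 0.001], [0.997, -0.075, -0.0], [-0.0, 0.001, -1.0]]
contact_force: [-0.6, 0.3, -0.1]
gripper_width: 0.0312
finger_force: 0.0
```

>>> {"method": "carry_out", "body": {"deltas": [{"delta_pos": [0, 0, 0], "dr": [0, 0, 0], "gripper": -1}, {"delta_pos": [0, 0.6, 0], "dr": [0, 0, 0], "gripper": -1}, {"delta_pos": [0, 1.5, 0], "dr": [0, 0, 0], "gripper": -1}, {"delta_pos": [0, 2.5, 0], "dr": [0, 0, 0], "gripper": -1}, {"delta_pos": [0, 3.5, 0], "dr": [0, 0, 0], "gripper": -1}, {"delta_pos": [0, 4.5, 0], "dr": [0, 0, 0], "gripper": -1}, {"delta_pos": [0, 5.4, 0], "dr": [0, 0, 0], "gripper": -1}, {"delta_pos": [0, 6.2, 0], "dr": [0, 0, 0], "gripper": -1}, {"delta_pos": [0, 6.8, 0], "dr": [0, 0, 0], "gripper": -1}, {"delta_pos": [0, 7.2, 0], "dr": [0, 0, 0], "gripper": -1}]}}

```text
time_s: 18.7
eef_pos: [0.5768, -0.048, 0.0851]
eef_rot: [[0.075, 0.997, -0.0], [0.997, -0.075, -0.001], [-0.0, 0.0, -1.0]]
contact_force: [-5.9, -1.7, 8.9]
gripper_width: 0.0236
finger_force: 30.0
```

>>> {"method": "carry_out", "body": {"deltas": [{"delta_pos": [0, 0.3, 0], "dr": [0, 0, 0], "gripper": -1}, {"delta_pos": [0, 0.6, 0], "dr": [0, 0, 0], "gripper": -1}, {"delta_pos": [0, 0.7, 0], "dr": [0, 0, 0], "gripper": -1}, {"delta_pos": [0, 0.7, 0], "dr": [0, 0, 0], "gripper": -1}, {"delta_pos": [0, 0.7, 0], "dr": [0, 0, 0], "gripper": -1}, {"delta_pos": [0, 0.7, 0], "dr": [0, 0, 0], "gripper": -1}, {"delta_pos": [0, 0.7, 0], "dr": [0, 0, 0], "gripper": -1}, {"delta_pos": [0, 0.7, 0], "dr": [0, 0, 0], "gripper": -1}, {"delta_pos": [0, 0.7, 0], "dr": [0, 0, 0], "gripper": -1}, {"delta_pos": [0, 0.7, 0], "dr": [0, 0, 0], "gripper": -1}]}}

```text
time_s: 19.7
eef_pos: [0.5821, -0.0484, 0.085]
eef_rot: [[0.075, 0.997, -0.002], [0.997, -0.075, -0.0], [-0.001, -0.002, -1.0]]
contact_force: [-9.4, -1.5, 9.6]
gripper_width: 0.0237
finger_force: 30.0
```

```bash
python3 st.py; python3 wr.py w5 .063
```

```text
[ 0.5821 -0.0484  0.085 ] 19.7 0.023675491017932287 30.021444261074066 [-9.4366 -1.5112  9.5968] psi 85.71102843083222 gauge [-0.0643 -0.0015] rack [-0.0632  0.2556]
[ 0.5821 -0.0484  0.085 ] 0.023675491017932287 19.7
0.58 [382. 111. 438. 264.] [ 0.6387 -0.0519] 85.3 0.36 y 1154 g 0 n 7074
```

View pics/w5.png

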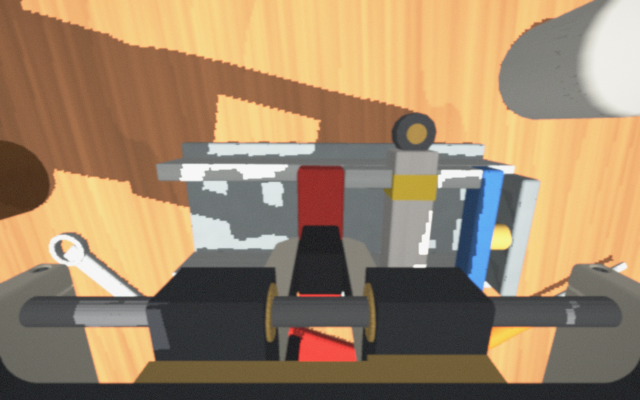

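The jaw presses link_y at (413,200) against the anvil with about 9 N, with 7 mm of anvil travel. Now back to the open stop.

>>> {"method": "carry_out", "body": {"deltas": [{"delta_pos": [0, -0.7, 0], "dr": [0, 0, 0], "gripper": -1}, {"delta_pos": [0, -1.8, 0], "dr": [0, 0, 0], "gripper": -1}, {"delta_pos": [0, -3, 0], "dr": [0, 0, 0], "gripper": -1}, {"delta_pos": [0, -4.2, 0], "dr": [0, 0, 0], "gripper": -1}, {"delta_pos": [0, -5.4, 0], "dr": [0, 0, 0], "gripper": -1}, {"delta_pos": [0, -6.6, 0], "dr": [0, 0, 0], "gripper": -1}, {"delta_pos": [0, -7.5, 0], "dr": [0, 0, 0], "gripper": -1}, {"delta_pos": [0, -7.9, 0], "dr": [0, 0, 0], "gripper": -1}, {"delta_pos": [0, -7.9, 0], "dr": [0, 0, 0], "gripper": -1}, {"delta_pos": [0, -7.9, 0], "dr": [0, 0, 0], "gripper": -1}]}}

```text
time_s: 20.8
eef_pos: [0.5029, -0.0422, 0.085]
eef_rot: [[0.075, 0.997, -0.001], [0.997, -0.075, -0.0], [-0.0, -0.001, -1.0]]
contact_force: [-2.0, -0.8, 8.9]
gripper_width: 0.0236
finger_force: 30.0
```

>>> {"method": "carry_out", "body": {"deltas": [{"delta_pos": [0, 0, 0], "dr": [0, 0, 0], "gripper": 0.5}, {"delta_pos": [0, 0, 0], "dr": [0, 0, 0], "gripper": 0.5}, {"delta_pos": [0, 0, 0], "dr": [0, 0, 0], "gripper": 0.5}, {"delta_pos": [0, 0, -2], "dr": [0, 0, 0], "gripper": 0.5}, {"delta_pos": [0, 0, -6], "dr": [0, 0, 0], "gripper": 0.5}, {"delta_pos": [0, 0, -11], "dr": [0, 0, 0], "gripper": -0.18}, {"delta_pos": [0, 0, -11], "dr": [0, 0, 0], "gripper": -0.18}, {"delta_pos": [0, 0, -11], "dr": [0, 0, 0], "gripper": -0.18}, {"delta_pos": [0, 0, -11], "dr": [0, 0, 0], "gripper": -0.18}, {"delta_pos": [0, 0, -11], "dr": [0, 0, 0], "gripper": -0.18}]}}

```text
time_s: 21.8
eef_pos: [0.5028, -0.0419, 0.1928]
eef_rot: [[0.075, 0.997, -0.004], [0.997, -0.075, 0.001], [0.001, -0.004, -1.0]]
contact_force: [-0.2, 0.2, 0.3]
gripper_width: 0.0384
finger_force: 0.0
```

```bash
python3 st.py; python3 wr.py w6 .063; python3 - <<'E'
from h import *
P=pose("wrist")
for d in models.boxes_of("wrist","tab")[:2]+models.boxes_of("wrist","jaw")[:1]:
    b=d['bbox'];w=plane(P,((b[0]+b[2])/2,(b[1]+b[3])/2),.09)[:2];print(d['score'],b,(w-G[:2])@rz(G[2])[:2,:2])
E
```

```text
[ 0.5028 -0.0419  0.1928] 21.8 0.03843683823622808 0.0 [-0.223   0.1798  0.274 ] psi 85.69955940617412 gauge [-0.1439 -0.0011] rack [-0.1376  0.2272]
[ 0.5028 -0.0419  0.1928] 0.03843683823622808 21.8
0.66 [426. 118. 473. 264.] [ 0.6353 -0.0519] 85.6 0.1 y 1194 g 0 n 4937
0.74 [304.1, 155.9, 368.4, 244.8] [-0.1293  0.0051]
0.59 [512.7, 39.5, 638.1, 123.4] [0.0744 0.1107]
0.93 [303.5, 148.2, 367.2, 247.2] [-0.1302  0.0077]
```

```bash
python3 -c "
from h import *
a=ga(-.1435,-.001,.195)
b=ga(-.0115,-.001,.195);c=ga(-.0115,-.001,.055)
plan([[b,c],[ga(-.0115,-.001,.18)],[ga(0,-.09,.18,RK,180)],[ga(0,-.09,.0655,RK,180)]],a)"
```

```text
0 [-0.  13.2  0. ] [0. 0. 0.]
0 [-0.  13.2 14. ] [0. 0. 0.]
1 [  0.    0.  -12.5] [0. 0. 0.]
2 [-34.56 -11.9    0.  ] [ 0.   0.  -1.2]
3 [ 0.    0.   11.45] [0. 0. 0.]
```

>>> {"method": "carry_out", "body": {"deltas": [{"delta_pos": [0, 4, 0], "dr": [0, 0, 0], "gripper": -0.18}, {"delta_pos": [0, 8, 0], "dr": [0, 0, 0], "gripper": -0.18}, {"delta_pos": [0, 12, 0], "dr": [0, 0, 0], "gripper": -0.18}, {"delta_pos": [0, 13.2, 0], "dr": [0, 0, 0], "gripper": -0.18}, {"delta_pos": [0, 13.2, 0], "dr": [0, 0, 0], "gripper": -0.18}, {"delta_pos": [0, 13.2, 3], "dr": [0, 0, 0], "gripper": -0.18}, {"delta_pos": [0, 13.2, 6], "dr": [0, 0, 0], "gripper": -0.18}, {"delta_pos": [0, 13.2, 9], "dr": [0, 0, 0], "gripper": -0.18}, {"delta_pos": [0, 13.2, 12], "dr": [0, 0, 0], "gripper": -0.18}, {"delta_pos": [0, 13.2, 14], "dr": [0, 0, 0], "gripper": -0.18}]}}

```text
time_s: 23.0
eef_pos: [0.6331, -0.0516, 0.0524]
eef_rot: [[0.075, 0.997, -0.004], [0.997, -0.075, 0.001], [0.001, -0.004, -1.0]]
contact_force: [0.9, -0.2, -0.2]
gripper_width: 0.0379
finger_force: 0.0
```

>>> {"method": "carry_out", "body": {"deltas": [{"delta_pos": [0, 0, 0], "dr": [0, 0, 0], "gripper": -0.18}, {"delta_pos": [0, 0, 0], "dr": [0, 0, 0], "gripper": -1}, {"delta_pos": [0, 0, 0], "dr": [0, 0, 0], "gripper": -1}, {"delta_pos": [0, 0, 0], "dr": [0, 0, 0], "gripper": -1}, {"delta_pos": [0, 0, 0], "dr": [0, 0, 0], "gripper": -1}, {"delta_pos": [0, 0, -1], "dr": [0, 0, 0], "gripper": -1}, {"delta_pos": [0, 0, -3], "dr": [0, 0, 0], "gripper": -1}, {"delta_pos": [0, 0, -6], "dr": [0, 0, 0], "gripper": -1}, {"delta_pos": [0, 0, -9], "dr": [0, 0, 0], "gripper": -1}, {"delta_pos": [0, 0, -12.5], "dr": [0, 0, 0], "gripper": -1}]}}

```text
time_s: 24.0
eef_pos: [0.635, -0.0519, 0.1804]
eef_rot: [[0.075, 0.997, -0.002], [0.997, -0.075, 0.001], [0.0, -0.002, -1.0]]
contact_force: [1.3, 0.7, -1.6]
gripper_width: 0.0256
finger_force: 30.0
```

>>> {"method": "carry_out", "body": {"deltas": [{"delta_pos": [-2, -0.7, 0], "dr": [0, 0, -0.08], "gripper": -1}, {"delta_pos": [-6, -2.1, 0], "dr": [0, 0, -0.21], "gripper": -1}, {"delta_pos": [-10, -3.5, 0], "dr": [0, 0, -0.35], "gripper": -1}, {"delta_pos": [-14, -4.9, 0], "dr": [0, 0, -0.49], "gripper": -1}, {"delta_pos": [-18, -6.3, 0], "dr": [0, 0, -0.63], "gripper": -1}, {"delta_pos": [-22, -7.7, 0], "dr": [0, 0, -0.77], "gripper": -1}, {"delta_pos": [-26, -9.1, 0], "dr": [0, 0, -0.91], "gripper": -1}, {"delta_pos": [-30, -10.5, 0], "dr": [0, 0, -1.05], "gripper": -1}, {"delta_pos": [-33, -11.5, 0], "dr": [0, 0, -1.15], "gripper": -1}, {"delta_pos": [-34.6, -11.9, 0], "dr": [0, 0, -1.2], "gripper": -1}]}}

```text
time_s: 25.0
eef_pos: [0.4895, -0.3911, 0.18]
eef_rot: [[-0.903, 0.43, -0.0], [0.43, 0.903, -0.001], [-0.0, -0.001, -1.0]]
contact_force: [0.0, 1.0, -2.8]
gripper_width: 0.0259
finger_force: 30.0
```

```bash
python3 st.py; python3 wr.py w7 .187
```

```text
[ 0.4895 -0.3911  0.18  ] 25.0 0.025945658473817135 29.99047189950943 [ 0.0132  1.0294 -2.8068] psi 154.5106677657534 gauge [-0.1305 -0.3503] rack [ 0.0013 -0.0935]
[ 0.4895 -0.3911  0.18  ] 0.025945658473817135 25.0
0.7 [294. 110. 347. 360.] [ 0.4884 -0.3902] 154.7 0.2 y 1845 g 0 n 9998
```

View pics/w7.png

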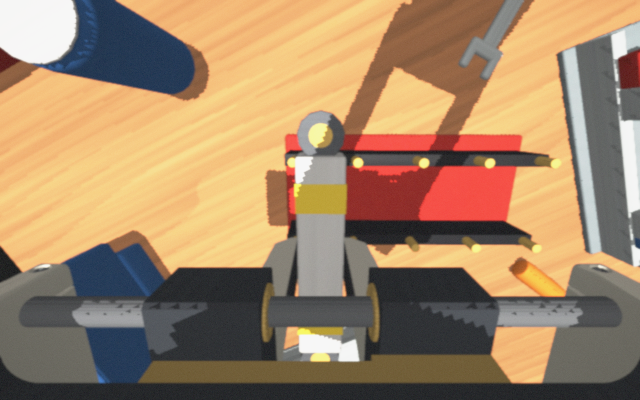

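The link is over the rack. The pins at (292,161)…(554,163) and (413,243),(473,245),(534,245) let me refine the rack pose.

```bash
python3 - <<'E'
from h import *
P=pose("wrist")
from scipy.optimize import least_squares
im=cv2.imread("pics/w7.png");h=cv2.cvtColor(im,cv2.COLOR_BGR2HSV)
m=cv2.inRange(h,(18,110,150),(34,255,255));n,l,st,ce=cv2.connectedComponentsWithStats(m)
px=[tuple(ce[i]) for i in range(1,n) if 20<st[i,4]<150 and 150<ce[i][1]<250 and 280<ce[i][0]<570];print(np.array(px))
X=[];U=[]
for a in(-.042,.042):
    for b in(-.12,-.06,0,.06,.12):
        w=np.r_[RK[:2]+rz(RK[2])[:2,:2]@[a,b],.08];q=proj(P,[w])[0]
        d=np.linalg.norm(np.array(px)-q,axis=1);i=d.argmin()
        if d[i]<25: X.append((a,b,.08));U.append(px[i])
X=np.array(X);U=np.array(U)
f=lambda p:(proj(P,X@rz(p[2]).T+[p[0],p[1],0])-U).ravel()
r=least_squares(f,RK,loss='soft_l1');print(len(X),r.x,f(r.x).reshape(-1,2))
s=sense();s['eef_pos']
R2=r.x
a=(*s['eef_pos'][:2],.18,154.5)
plan([[ga(0,-.09,.18,R2,180),ga(0,-.09,.0655,R2,180)]],a)
E
```

```text
[[289.5417 160.9583]
 [357.4444 161.4222]
 [422.9808 162.3269]
 [489.0185 162.0741]
 [512.4783 218.9565]
 [530.7333 226.4   ]
 [415.     247.2439]]
6 [ 0.5287 -0.3058 -0.4532] [[ 1.7398  0.3214]
 [-0.4379  0.0471]
 [-0.2748 -0.668 ]
 [-0.6386 -0.2257]
 [-0.7644 -0.6067]
 [ 4.3063 20.5554]]
0 [0.23 0.34 0.  ] [0.    0.    0.008]
0 [ 0.23  0.34 11.45] [0.    0.    0.008]
```

>>> {"method": "carry_out", "body": {"deltas": [{"delta_pos": [0, 0, 3], "dr": [0, 0, 0], "gripper": -1}, {"delta_pos": [0, 0, 6], "dr": [0, 0, 0], "gripper": -1}, {"delta_pos": [0, 0, 8.5], "dr": [0, 0, 0], "gripper": -1}, {"delta_pos": [0, 0, 10], "dr": [0, 0, 0], "gripper": -1}, {"delta_pos": [0, 0, 11], "dr": [0, 0, 0], "gripper": -1}, {"delta_pos": [0, 0, 11.5], "dr": [0, 0, 0], "gripper": -1}, {"delta_pos": [0, 0, 11.5], "dr": [0, 0, 0], "gripper": -1}, {"delta_pos": [0, 0, 11.5], "dr": [0, 0, 0], "gripper": -0.15}, {"delta_pos": [0, 0, 11.5], "dr": [0, 0, 0], "gripper": -0.15}, {"delta_pos": [0, 0, 11.5], "dr": [0, 0, 0], "gripper": -0.15}]}}

```text
time_s: 26.1
eef_pos: [0.4916, -0.3885, 0.0653]
eef_rot: [[-0.902, 0.431, 0.001], [0.431, 0.902, -0.001], [-0.001, -0.001, -1.0]]
contact_force: [0.8, -0.2, -0.8]
gripper_width: 0.0387
finger_force: 0.0
```

>>> {"method": "carry_out", "body": {"deltas": [{"delta_pos": [0, 0, 0], "dr": [0, 0, 0], "gripper": -0.15}, {"delta_pos": [0, 0, -1], "dr": [0, 0, 0], "gripper": -0.15}, {"delta_pos": [0, 0, -3], "dr": [0, 0, 0], "gripper": -0.15}, {"delta_pos": [0, 0, -6], "dr": [0, 0, 0], "gripper": -0.15}, {"delta_pos": [0, 0, -10], "dr": [0, 0, 0], "gripper": -0.15}, {"delta_pos": [0, 0, -14], "dr": [0, 0, 0], "gripper": 0.5}, {"delta_pos": [0, 0, -14], "dr": [0, 0, 0], "gripper": 0.5}, {"delta_pos": [0, 0, -14], "dr": [0, 0, 0], "gripper": 0.5}, {"delta_pos": [0, 0, -14], "dr": [0, 0, 0], "gripper": 0.5}, {"delta_pos": [0, 0, -14], "dr": [0, 0, 0], "gripper": 0.5}]}}

```text
time_s: 27.1
eef_pos: [0.4904, -0.3875, 0.203]
eef_rot: [[-0.902, 0.431, -0.002], [0.431, 0.902, 0.002], [0.003, 0.001, -1.0]]
contact_force: [-0.0, -0.5, 0.2]
gripper_width: 0.0693
finger_force: 0.0
```

```bash
python3 st.py; python3 wr.py w8 .073; python3 where.py;  python3 -c "
from h import *
plan([[(.45,-.05,.25,140)],[(.4066,.227,.16,128)]])"
```

```text
[ 0.4904 -0.3875  0.203 ] 27.1 0.06929570689216992 0.0 [-0.0439 -0.4735  0.2403] psi 154.45314484214464 gauge [-0.1298 -0.3467] rack [ 0.0006 -0.0899]
[ 0.4904 -0.3875  0.203 ] 0.06929570689216992 27.1
0.69 [307. 118. 336. 270.] [ 0.4905 -0.3865] 154.0 0.06 y 760 g 0 n 3816
0.31 [587.  48. 640. 121.] [ 0.5558 -0.0559] 26.7 0.41 y 0 g 0 n 2537
0.91 [0.563  0.5937 0.8919] 51.102564585857635 0.18 1 {'y': 0, 'g': 0, 'br': 52, 'pk': 657} [-0.358   0.8264]
0.83 [0.5449 0.4043 1.93  ] 110.58006971583679 0.14 1 {'y': 0, 'g': 0, 'br': 71, 'pk': 0} [-0.2925  0.6477]
0.74 [ 0.4576 -0.4385 -0.4549] 153.93371813635198 0.09 1 {'y': 94, 'g': 0, 'br': 48, 'pk': 1} [-0.0069 -0.15  ]
0.71 [ 0.4031  0.2319 -0.9654] 124.68682412255566 0.39 2 {'y': 0, 'g': 105, 'br': 25, 'pk': 0} [-0.3458  0.4309]
0.56 [0.3656 0.5963 1.3343] 76.44942978552503 0.17 1 {'y': 0, 'g': 0, 'br': 617, 'pk': 1} [-0.5372  0.7434]
0.46 [ 0.642  -0.0523 -0.6148] 144.776950965721 0.78 1 {'y': 0, 'g': 2, 'br': 273, 'pk': 23} [-0.0076  0.2779]
0 [18.28 28.74 -4.56] [ 0.    -0.001  0.252]
1 [21.13 18.43  9.  ] [0.    0.    0.209]
```

```bash
python3 -c "
from h import *
P=pose('scene');print([plane(P,u,.04) for u in((460,190),(340,130))])"
```

```text
[array([0.2699, 0.4145, 0.04  ]), array([0.3134, 0.0037, 0.04  ])]
```

>>> {"method": "carry_out", "body": {"deltas": [{"delta_pos": [18.3, 28.7, -4.6], "dr": [0, 0, 0.25], "gripper": 0.5}, {"delta_pos": [18.3, 28.7, -4.6], "dr": [0, 0, 0.25], "gripper": 0.5}, {"delta_pos": [18.3, 28.7, -4.6], "dr": [0, 0, 0.25], "gripper": 0.5}, {"delta_pos": [18.3, 28.7, -4.6], "dr": [0, 0, 0.25], "gripper": 0.5}, {"delta_pos": [18.3, 28.7, -4.6], "dr": [0, 0, 0.25], "gripper": 0.5}, {"delta_pos": [18.3, 28.7, -4.6], "dr": [0, 0, 0.25], "gripper": 0.5}, {"delta_pos": [18.3, 28.7, -4.6], "dr": [0, 0, 0.25], "gripper": 0.5}, {"delta_pos": [18.3, 28.7, -4.6], "dr": [0, 0, 0.25], "gripper": 0.5}, {"delta_pos": [18.3, 28.7, -4.6], "dr": [0, 0, 0.25], "gripper": 0.5}, {"delta_pos": [18.3, 28.7, -4.6], "dr": [0, 0, 0.25], "gripper": 0.5}]}}

```text
time_s: 28.4
eef_pos: [0.4499, -0.0513, 0.2505]
eef_rot: [[-0.767, 0.641, -0.0], [0.641, 0.767, -0.001], [-0.0, -0.0, -1.0]]
contact_force: [-0.3, 0.1, 0.1]
gripper_width: 0.0699
finger_force: 0.0
```

>>> {"method": "carry_out", "body": {"deltas": [{"delta_pos": [21.1, 18.4, 7], "dr": [0, 0, 0.21], "gripper": 0.5}, {"delta_pos": [21.1, 18.4, 7], "dr": [0, 0, 0.21], "gripper": 0.5}, {"delta_pos": [21.1, 18.4, 7], "dr": [0, 0, 0.21], "gripper": 0.5}, {"delta_pos": [21.1, 18.4, 7], "dr": [0, 0, 0.21], "gripper": 0.5}, {"delta_pos": [21.1, 18.4, 7], "dr": [0, 0, 0.21], "gripper": 0.5}, {"delta_pos": [21.1, 18.4, 7], "dr": [0, 0, 0.21], "gripper": 0.5}, {"delta_pos": [21.1, 18.4, 7], "dr": [0, 0, 0.21], "gripper": 0.5}, {"delta_pos": [21.1, 18.4, 7], "dr": [0, 0, 0.21], "gripper": 0.5}, {"delta_pos": [21.1, 18.4, 7], "dr": [0, 0, 0.21], "gripper": 0.5}, {"delta_pos": [21.1, 18.4, 7], "dr": [0, 0, 0.21], "gripper": 0.5}]}}

```text
time_s: 29.4
eef_pos: [0.4067, 0.2244, 0.1809]
eef_rot: [[-0.615, 0.789, 0.001], [0.789, 0.615, -0.0], [-0.001, 0.0, -1.0]]
contact_force: [0.2, -0.7, 0.5]
gripper_width: 0.0696
finger_force: 0.0
```

```bash
python3 st.py; python3 wr.py w9
```

```text
[0.4067 0.2244 0.1809] 29.4 0.0695617747865067 0.0 [ 0.2272 -0.7168  0.5065] psi 127.9315920275973 gauge [-0.2601  0.2571] rack [-0.3393  0.4258]
[0.4067 0.2244 0.1809] 0.0695617747865067 29.4
0.66 [580.   0. 640.  38.] [0.5678 0.5905] 48.4 0.06 y 129 g 0 n 1644
0.58 [474.  68. 562. 214.] [0.5447 0.4009] 111.7 0.1 y 85 g 0 n 5046
```

```bash
python3 wr.py w9; python3 - <<'E'
from h import *
P=pose("wrist");im=cv2.imread("pics/w9.png");h=cv2.cvtColor(im,cv2.COLOR_BGR2HSV)
m=cv2.inRange(h,(45,120,40),(85,255,255));n,l,st,ce=cv2.connectedComponentsWithStats(m)
for i in range(1,n):
    if st[i,4]>60: print(st[i],plane(P,ce[i],.024))
E
```

```text
[0.4065 0.2248 0.181 ] 0.06969834832433074 29.5
0.97 [310. 119. 333. 258.] [0.4073 0.2258] 128.5 0.11 y 20 g 486 n 2890
0.93 [475.  68. 561. 216.] [0.5453 0.4009] 112.3 0.08 y 78 g 0 n 5116
0.86 [582.   0. 639.  37.] [0.5641 0.5943] 53.6 0.05 y 126 g 0 n 1573
[310 160  23   7 128] [0.3855 0.2533 0.024 ]
[312 221  20  11 208] [0.4308 0.1957 0.024 ]
```

```bash
python3 -c "
from h import *
plan([[ga(-.048,0,.17)],[ga(-.048,0,.055)],[ga(-.048,0,.2)],[ga(-.1425,0,.2)]],(.4068,.2255,.18,128))"
```

```text
0 [-33.37  -1.74   1.  ] [0.   0.   0.74]
1 [ 0.   0.  11.5] [0. 0. 0.]
2 [  0.    0.  -14.5] [0. 0. 0.]
3 [ 0.   -9.45  0.  ] [0. 0. 0.]
```

>>> {"method": "carry_out", "body": {"deltas": [{"delta_pos": [0, 0, 4], "dr": [0, 0, 0], "gripper": 0.5}, {"delta_pos": [0, 0, 8], "dr": [0, 0, 0], "gripper": 0.5}, {"delta_pos": [0, 0, 12], "dr": [0, 0, 0], "gripper": 0.5}, {"delta_pos": [0, 0, 15], "dr": [0, 0, 0], "gripper": 0.5}, {"delta_pos": [0, 0, 17], "dr": [0, 0, 0], "gripper": 0.5}, {"delta_pos": [0, 0, 17.5], "dr": [0, 0, 0], "gripper": 0.5}, {"delta_pos": [0, 0, 17.5], "dr": [0, 0, 0], "gripper": -1}, {"delta_pos": [0, 0, 17.5], "dr": [0, 0, 0], "gripper": -1}, {"delta_pos": [0, 0, 17.5], "dr": [0, 0, 0], "gripper": -1}, {"delta_pos": [0, 0, 17.5], "dr": [0, 0, 0], "gripper": -1}]}}

```text
time_s: 30.6
eef_pos: [0.4065, 0.2263, 0.0067]
eef_rot: [[-0.617, 0.787, 0.002], [0.787, 0.617, 0.001], [-0.001, 0.002, -1.0]]
contact_force: [0.1, 1.3, -0.1]
gripper_width: 0.0425
finger_force: 0.0
```

>>> {"method": "carry_out", "body": {"deltas": [{"delta_pos": [0, 0, 0], "dr": [0, 0, 0], "gripper": -1}, {"delta_pos": [0, 0, 0], "dr": [0, 0, 0], "gripper": -1}, {"delta_pos": [0, 0, 0], "dr": [0, 0, 0], "gripper": -1}, {"delta_pos": [0, 0, 0], "dr": [0, 0, 0], "gripper": -1}, {"delta_pos": [0, 0, -2], "dr": [0, 0, 0], "gripper": -1}, {"delta_pos": [0, 0, -5], "dr": [0, 0, 0], "gripper": -1}, {"delta_pos": [0, 0, -9], "dr": [0, 0, 0], "gripper": -1}, {"delta_pos": [0, 0, -13], "dr": [0, 0, 0], "gripper": -1}, {"delta_pos": [0, 0, -16], "dr": [0, 0, 0], "gripper": -1}, {"delta_pos": [0, 0, -17.5], "dr": [0, 0, 0], "gripper": -1}]}}

```text
time_s: 31.6
eef_pos: [0.4063, 0.2263, 0.183]
eef_rot: [[-0.617, 0.787, 0.003], [0.787, 0.617, 0.001], [-0.001, 0.003, -1.0]]
contact_force: [0.4, 0.9, -3.4]
gripper_width: 0.0256
finger_force: 30.0
```

Held. Now transit to the gauge.

>>> {"method": "carry_out", "body": {"deltas": [{"delta_pos": [-2, -0.1, 0], "dr": [0, 0, 0.04], "gripper": -1}, {"delta_pos": [-6, -0.3, 0], "dr": [0, 0, 0.13], "gripper": -1}, {"delta_pos": [-10, -0.5, 0], "dr": [0, 0, 0.22], "gripper": -1}, {"delta_pos": [-14, -0.7, 0], "dr": [0, 0, 0.31], "gripper": -1}, {"delta_pos": [-18, -0.9, 0], "dr": [0, 0, 0.4], "gripper": -1}, {"delta_pos": [-22, -1.1, 0], "dr": [0, 0, 0.49], "gripper": -1}, {"delta_pos": [-26, -1.3, 0], "dr": [0, 0, 0.58], "gripper": -1}, {"delta_pos": [-30, -1.5, 0.5], "dr": [0, 0, 0.67], "gripper": -1}, {"delta_pos": [-32.5, -1.7, 1], "dr": [0, 0, 0.72], "gripper": -1}, {"delta_pos": [-33.4, -1.7, 1], "dr": [0, 0, 0.74], "gripper": -1}]}}

```text
time_s: 32.6
eef_pos: [0.5983, -0.0496, 0.1684]
eef_rot: [[0.079, 0.997, -0.003], [0.997, -0.079, 0.0], [0.0, -0.003, -1.0]]
contact_force: [-0.7, -0.2, -3.7]
gripper_width: 0.0255
finger_force: 30.0
```

```bash
python3 wr.py w10 .178; python3 st.py; python3 -c "
from h import *
plan([[ga(-.048,0,.055)]])"
```

```text
[ 0.5983 -0.0496  0.1684] 0.025533386569483986 32.6
0.64 [296. 115. 349. 359.] [ 0.5975 -0.052 ] 85.6 0.24 y 19 g 1843 n 9605
[ 0.598  -0.0479  0.1693] 32.7 0.02557144027636466 29.992852807044983 [-0.3727 -0.0017 -2.7131] psi 85.62555135491706 gauge [-0.0485  0.0002] rack [-0.0491  0.2629]
0 [-0.03  0.08 11.43] [-0.003 -0.001  0.   ]
```

>>> {"method": "carry_out", "body": {"deltas": [{"delta_pos": [0, 0, 3], "dr": [0, 0, 0], "gripper": -1}, {"delta_pos": [0, 0, 6], "dr": [0, 0, 0], "gripper": -1}, {"delta_pos": [0, 0, 8.5], "dr": [0, 0, 0], "gripper": -1}, {"delta_pos": [0, 0, 10], "dr": [0, 0, 0], "gripper": -1}, {"delta_pos": [0, 0, 11], "dr": [0, 0, 0], "gripper": -1}, {"delta_pos": [0, 0, 11.5], "dr": [0, 0, 0], "gripper": -1}, {"delta_pos": [0, 0, 11.5], "dr": [0, 0, 0], "gripper": -1}, {"delta_pos": [0, 0, 11.5], "dr": [0, 0, 0], "gripper": 0.25}, {"delta_pos": [0, 0, 11.5], "dr": [0, 0, 0], "gripper": 0.25}, {"delta_pos": [0, 0, 11.5], "dr": [0, 0, 0], "gripper": 0.25}]}}

```text
time_s: 33.7
eef_pos: [0.599, -0.0473, 0.0565]
eef_rot: [[0.075, 0.997, 0.002], [0.997, -0.075, -0.0], [-0.0, 0.002, -1.0]]
contact_force: [0.0, -0.4, -0.6]
gripper_width: 0.0452
finger_force: 0.0
```

>>> {"method": "carry_out", "body": {"deltas": [{"delta_pos": [0, 0, 0], "dr": [0, 0, 0], "gripper": 0.25}, {"delta_pos": [0, 0, 0], "dr": [0, 0, 0], "gripper": 0.25}, {"delta_pos": [0, 0, -2], "dr": [0, 0, 0], "gripper": 0.25}, {"delta_pos": [0, 0, -5], "dr": [0, 0, 0], "gripper": 0.25}, {"delta_pos": [0, 0, -10], "dr": [0, 0, 0], "gripper": 0.6}, {"delta_pos": [0, 0, -14.5], "dr": [0, 0, 0], "gripper": 0.6}, {"delta_pos": [0, 0, -14.5], "dr": [0, 0, 0], "gripper": 0.6}, {"delta_pos": [0, -4.5, -14.5], "dr": [0, 0, 0], "gripper": 0.6}, {"delta_pos": [0, -9.45, -14.5], "dr": [0, 0, 0], "gripper": 0.6}, {"delta_pos": [0, -9.45, -14.5], "dr": [0, 0, 0], "gripper": 0.6}]}}

```text
time_s: 34.7
eef_pos: [0.4963, -0.038, 0.1981]
eef_rot: [[0.075, 0.997, -0.01], [0.997, -0.075, 0.003], [0.002, -0.01, -1.0]]
contact_force: [-0.2, -0.9, 0.2]
gripper_width: 0.0744
finger_force: 0.0
```

```bash
python3 wr.py w11 .063; python3 st.py
```

```text
[ 0.4963 -0.038   0.1981] 0.0743579698022342 34.7
0.71 [400. 120. 442. 258.] [ 0.598  -0.0489] 86.0 0.21 y 5 g 805 n 3887
[ 0.5034 -0.04    0.2005] 34.8 0.07451174630237098 0.0 [ 0.2033 -0.2214  0.6721] psi 85.6802884350507 gauge [-0.1435  0.0008] rack [-0.1379  0.2291]
```

Same state as with the yellow link. Pinch, close, hold, then open.

>>> {"method": "carry_out", "body": {"deltas": [{"delta_pos": [0, 0, 3], "dr": [0, 0, 0], "gripper": 0.6}, {"delta_pos": [0, 0, 7], "dr": [0, 0, 0], "gripper": 0.6}, {"delta_pos": [0, 0, 10], "dr": [0, 0, 0], "gripper": 0.6}, {"delta_pos": [0, 0, 11.5], "dr": [0, 0, 0], "gripper": 0.6}, {"delta_pos": [0, 0, 11.5], "dr": [0, 0, 0], "gripper": -1}, {"delta_pos": [0, 0, 11.5], "dr": [0, 0, 0], "gripper": -1}, {"delta_pos": [0, 0, 11.5], "dr": [0, 0, 0], "gripper": -1}, {"delta_pos": [0, 0, 11.5], "dr": [0, 0, 0], "gripper": -1}, {"delta_pos": [0, 0, 11.5], "dr": [0, 0, 0], "gripper": -1}, {"delta_pos": [0, 0, 11.5], "dr": [0, 0, 0], "gripper": -1}]}}

```text
time_s: 35.8
eef_pos: [0.5045, -0.0402, 0.0862]
eef_rot: [[0.075, 0.997, 0.001], [0.997, -0.075, -0.0], [-0.0, 0.001, -1.0]]
contact_force: [0.1, -1.1, 0.7]
gripper_width: 0.0312
finger_force: 0.0
```

>>> {"method": "carry_out", "body": {"deltas": [{"delta_pos": [0, 0, 0], "dr": [0, 0, 0], "gripper": -1}, {"delta_pos": [0, 0.6, 0], "dr": [0, 0, 0], "gripper": -1}, {"delta_pos": [0, 1.5, 0], "dr": [0, 0, 0], "gripper": -1}, {"delta_pos": [0, 2.5, 0], "dr": [0, 0, 0], "gripper": -1}, {"delta_pos": [0, 3.5, 0], "dr": [0, 0, 0], "gripper": -1}, {"delta_pos": [0, 4.5, 0], "dr": [0, 0, 0], "gripper": -1}, {"delta_pos": [0, 5.4, 0], "dr": [0, 0, 0], "gripper": -1}, {"delta_pos": [0, 6.2, 0], "dr": [0, 0, 0], "gripper": -1}, {"delta_pos": [0, 6.8, 0], "dr": [0, 0, 0], "gripper": -1}, {"delta_pos": [0, 7.2, 0], "dr": [0, 0, 0], "gripper": -1}]}}

```text
time_s: 36.8
eef_pos: [0.5769, -0.0459, 0.086]
eef_rot: [[0.075, 0.997, -0.0], [0.997, -0.075, -0.0], [-0.0, -0.0, -1.0]]
contact_force: [-5.9, -0.7, 8.5]
gripper_width: 0.0239
finger_force: 30.0
```

>>> {"method": "carry_out", "body": {"deltas": [{"delta_pos": [0, 0.3, 0], "dr": [0, 0, 0], "gripper": -1}, {"delta_pos": [0, 0.6, 0], "dr": [0, 0, 0], "gripper": -1}, {"delta_pos": [0, 0.7, 0], "dr": [0, 0, 0], "gripper": -1}, {"delta_pos": [0, 0.7, 0], "dr": [0, 0, 0], "gripper": -1}, {"delta_pos": [0, 0.7, 0], "dr": [0, 0, 0], "gripper": -1}, {"delta_pos": [0, 0.7, 0], "dr": [0, 0, 0], "gripper": -1}, {"delta_pos": [0, 0.7, 0], "dr": [0, 0, 0], "gripper": -1}, {"delta_pos": [0, 0.7, 0], "dr": [0, 0, 0], "gripper": -1}, {"delta_pos": [0, 0.7, 0], "dr": [0, 0, 0], "gripper": -1}, {"delta_pos": [0, 0.7, 0], "dr": [0, 0, 0], "gripper": -1}]}}

```text
time_s: 37.8
eef_pos: [0.5822, -0.0463, 0.086]
eef_rot: [[0.075, 0.997, -0.003], [0.997, -0.075, -0.0], [-0.001, -0.003, -1.0]]
contact_force: [-9.5, -1.2, 9.3]
gripper_width: 0.0236
finger_force: 30.0
```

```bash
python3 wr.py w12 .063; python3 st.py
```

```text
[ 0.5822 -0.0463  0.086 ] 0.02359598662299177 37.8
0.6 [156. 145. 538. 299.] [0.5996 0.0009] 176.6 0.76 y 163 g 0 n 36618
0.58 [380. 117. 434. 264.] [ 0.6393 -0.0519] 85.7 0.38 y 0 g 1055 n 6791
[ 0.5822 -0.0463  0.086 ] 37.9 0.023851430228306422 30.0176864862442 [-9.691  -1.1874  9.7084] psi 85.71101118469582 gauge [-0.0644  0.0006] rack [-0.0641  0.2575]
```

>>> {"method": "carry_out", "body": {"deltas": [{"delta_pos": [0, -0.7, 0], "dr": [0, 0, 0], "gripper": -1}, {"delta_pos": [0, -1.8, 0], "dr": [0, 0, 0], "gripper": -1}, {"delta_pos": [0, -3, 0], "dr": [0, 0, 0], "gripper": -1}, {"delta_pos": [0, -4.2, 0], "dr": [0, 0, 0], "gripper": -1}, {"delta_pos": [0, -5.4, 0], "dr": [0, 0, 0], "gripper": -1}, {"delta_pos": [0, -6.6, 0], "dr": [0, 0, 0], "gripper": -1}, {"delta_pos": [0, -7.5, 0], "dr": [0, 0, 0], "gripper": -1}, {"delta_pos": [0, -7.9, 0], "dr": [0, 0, 0], "gripper": -1}, {"delta_pos": [0, -7.9, 0], "dr": [0, 0, 0], "gripper": -1}, {"delta_pos": [0, -7.9, 0], "dr": [0, 0, 0], "gripper": -1}]}}

```text
time_s: 38.9
eef_pos: [0.5029, -0.0401, 0.086]
eef_rot: [[0.075, 0.997, -0.001], [0.997, -0.075, -0.0], [-0.0, -0.001, -1.0]]
contact_force: [-2.3, -0.8, 8.5]
gripper_width: 0.0239
finger_force: 30.0
```

>>> {"method": "carry_out", "body": {"deltas": [{"delta_pos": [0, 0, 0], "dr": [0, 0, 0], "gripper": 0.5}, {"delta_pos": [0, 0, 0], "dr": [0, 0, 0], "gripper": 0.5}, {"delta_pos": [0, 0, 0], "dr": [0, 0, 0], "gripper": 0.5}, {"delta_pos": [0, 0, -2], "dr": [0, 0, 0], "gripper": 0.5}, {"delta_pos": [0, 0, -6], "dr": [0, 0, 0], "gripper": 0.5}, {"delta_pos": [0, 0, -11], "dr": [0, 0, 0], "gripper": -0.18}, {"delta_pos": [0, 0, -11], "dr": [0, 0, 0], "gripper": -0.18}, {"delta_pos": [0, 0, -11], "dr": [0, 0, 0], "gripper": -0.18}, {"delta_pos": [0, 0, -11], "dr": [0, 0, 0], "gripper": -0.18}, {"delta_pos": [0, 0, -11], "dr": [0, 0, 0], "gripper": -0.18}]}}

```text
time_s: 39.9
eef_pos: [0.503, -0.0398, 0.1938]
eef_rot: [[0.075, 0.997, -0.004], [0.997, -0.075, 0.001], [0.001, -0.004, -1.0]]
contact_force: [0.5, 0.5, -0.5]
gripper_width: 0.0386
finger_force: 0.0
```

```bash
python3 wr.py w13 .063; python3 st.py; python3 -c "
from h import *
a=ga(-.1435,0,.196)
b=ga(-.0115,0,.195);c=ga(-.0115,0,.055)
plan([[b,c],[ga(-.0115,0,.18)],[ga(0,-.03,.18,RK,180)],[ga(0,-.03,.0655,RK,180)]],a)"
```

```text
[ 0.503  -0.0398  0.1938] 0.038648546512818426 39.9
0.76 [428. 122. 474. 266.] [ 0.6355 -0.0517] 85.8 0.12 y 47 g 924 n 4768
[ 0.5033 -0.0399  0.1942] 40.0 0.03846855771399049 0.0 [-0.8498  0.1315 -0.0412] psi 85.69824634785088 gauge [-0.1436  0.0009] rack [-0.138   0.2292]
0 [-0.  13.2  0.1] [0. 0. 0.]
0 [-0.  13.2 14.1] [0. 0. 0.]
1 [  0.    0.  -12.5] [0. 0. 0.]
2 [-29.06  -9.72   0.  ] [ 0.   0.  -1.2]
3 [ 0.    0.   11.45] [0. 0. 0.]
```

>>> {"method": "carry_out", "body": {"deltas": [{"delta_pos": [0, 4, 0], "dr": [0, 0, 0], "gripper": -0.18}, {"delta_pos": [0, 8, 0], "dr": [0, 0, 0], "gripper": -0.18}, {"delta_pos": [0, 12, 0], "dr": [0, 0, 0], "gripper": -0.18}, {"delta_pos": [0, 13.2, 0], "dr": [0, 0, 0], "gripper": -0.18}, {"delta_pos": [0, 13.2, 0], "dr": [0, 0, 0], "gripper": -0.18}, {"delta_pos": [0, 13.2, 3], "dr": [0, 0, 0], "gripper": -0.18}, {"delta_pos": [0, 13.2, 6], "dr": [0, 0, 0], "gripper": -0.18}, {"delta_pos": [0, 13.2, 9], "dr": [0, 0, 0], "gripper": -0.18}, {"delta_pos": [0, 13.2, 12], "dr": [0, 0, 0], "gripper": -0.18}, {"delta_pos": [0, 13.2, 14], "dr": [0, 0, 0], "gripper": -0.18}]}}

```text
time_s: 41.0
eef_pos: [0.633, -0.0495, 0.0531]
eef_rot: [[0.075, 0.997, -0.004], [0.997, -0.075, 0.001], [0.001, -0.004, -1.0]]
contact_force: [-0.7, -0.1, 0.2]
gripper_width: 0.0385
finger_force: 0.0
```

>>> {"method": "carry_out", "body": {"deltas": [{"delta_pos": [0, 0, 0], "dr": [0, 0, 0], "gripper": -0.18}, {"delta_pos": [0, 0, 0], "dr": [0, 0, 0], "gripper": -1}, {"delta_pos": [0, 0, 0], "dr": [0, 0, 0], "gripper": -1}, {"delta_pos": [0, 0, 0], "dr": [0, 0, 0], "gripper": -1}, {"delta_pos": [0, 0, 0], "dr": [0, 0, 0], "gripper": -1}, {"delta_pos": [0, 0, -1], "dr": [0, 0, 0], "gripper": -1}, {"delta_pos": [0, 0, -3], "dr": [0, 0, 0], "gripper": -1}, {"delta_pos": [0, 0, -6], "dr": [0, 0, 0], "gripper": -1}, {"delta_pos": [0, 0, -9], "dr": [0, 0, 0], "gripper": -1}, {"delta_pos": [0, 0, -12.5], "dr": [0, 0, 0], "gripper": -1}]}}

```text
time_s: 42.0
eef_pos: [0.635, -0.0497, 0.1813]
eef_rot: [[0.075, 0.997, -0.002], [0.997, -0.075, 0.001], [0.0, -0.002, -1.0]]
contact_force: [0.1, -0.0, -3.7]
gripper_width: 0.0258
finger_force: 30.0
```

>>> {"method": "carry_out", "body": {"deltas": [{"delta_pos": [-2, -0.7, 0], "dr": [0, 0, -0.1], "gripper": -1}, {"delta_pos": [-5, -1.7, 0], "dr": [0, 0, -0.22], "gripper": -1}, {"delta_pos": [-8.5, -2.8, 0], "dr": [0, 0, -0.35], "gripper": -1}, {"delta_pos": [-12, -4, 0], "dr": [0, 0, -0.49], "gripper": -1}, {"delta_pos": [-15.5, -5.2, 0], "dr": [0, 0, -0.63], "gripper": -1}, {"delta_pos": [-19, -6.3, 0], "dr": [0, 0, -0.77], "gripper": -1}, {"delta_pos": [-22.5, -7.5, 0], "dr": [0, 0, -0.91], "gripper": -1}, {"delta_pos": [-26, -8.7, 0], "dr": [0, 0, -1.05], "gripper": -1}, {"delta_pos": [-28.2, -9.4, 0], "dr": [0, 0, -1.15], "gripper": -1}, {"delta_pos": [-29.1, -9.7, 0], "dr": [0, 0, -1.2], "gripper": -1}]}}

```text
time_s: 43.0
eef_pos: [0.516, -0.3355, 0.1809]
eef_rot: [[-0.903, 0.43, -0.0], [0.43, 0.903, -0.001], [-0.0, -0.001, -1.0]]
contact_force: [0.6, 0.8, -2.9]
gripper_width: 0.0257
finger_force: 30.0
```

```bash
python3 wr.py w14 .187; python3 st.py; python3 -c "
from h import *
plan([[ga(0,-.03,.0655,RK,180)]])"
```

```text
[ 0.516  -0.3355  0.1809] 0.025720855635186442 43.0
0.84 [242. 117. 280. 265.] [ 0.5014 -0.3667] 149.5 0.66 y 916 g 0 n 4412
[ 0.5164 -0.3345  0.1808] 43.1 0.025420473346521363 29.99221444129944 [ 0.3571 -0.1491 -2.7186] psi 154.340071891036 gauge [-0.108  -0.2918] rack [ 0.0012 -0.0308]
0 [ 0.12  0.09 11.53] [-0.    -0.    -0.001]
```

>>> {"method": "carry_out", "body": {"deltas": [{"delta_pos": [0.1, 0, 3], "dr": [0, 0, 0], "gripper": -1}, {"delta_pos": [0.1, 0, 6], "dr": [0, 0, 0], "gripper": -1}, {"delta_pos": [0.1, 0, 8.5], "dr": [0, 0, 0], "gripper": -1}, {"delta_pos": [0.1, 0, 10], "dr": [0, 0, 0], "gripper": -1}, {"delta_pos": [0.1, 0, 11], "dr": [0, 0, 0], "gripper": -1}, {"delta_pos": [0.1, 0, 11.6], "dr": [0, 0, 0], "gripper": -1}, {"delta_pos": [0.1, 0, 11.6], "dr": [0, 0, 0], "gripper": -1}, {"delta_pos": [0.1, 0, 11.6], "dr": [0, 0, 0], "gripper": -0.15}, {"delta_pos": [0.1, 0, 11.6], "dr": [0, 0, 0], "gripper": -0.15}, {"delta_pos": [0.1, 0, 11.6], "dr": [0, 0, 0], "gripper": -0.15}]}}

```text
time_s: 44.1
eef_pos: [0.517, -0.3328, 0.0653]
eef_rot: [[-0.902, 0.431, 0.001], [0.431, 0.902, -0.001], [-0.002, -0.0, -1.0]]
contact_force: [-0.0, 0.0, 0.1]
gripper_width: 0.039
finger_force: 0.0
```

>>> {"method": "carry_out", "body": {"deltas": [{"delta_pos": [0, 0, 0], "dr": [0, 0, 0], "gripper": -0.15}, {"delta_pos": [0, 0, -1], "dr": [0, 0, 0], "gripper": -0.15}, {"delta_pos": [0, 0, -3], "dr": [0, 0, 0], "gripper": -0.15}, {"delta_pos": [0, 0, -6], "dr": [0, 0, 0], "gripper": -0.15}, {"delta_pos": [0, 0, -10], "dr": [0, 0, 0], "gripper": -0.15}, {"delta_pos": [0, 0, -14], "dr": [0, 0, 0], "gripper": 0.5}, {"delta_pos": [0, 0, -14], "dr": [0, 0, 0], "gripper": 0.5}, {"delta_pos": [0, 0, -14], "dr": [0, 0, 0], "gripper": 0.5}, {"delta_pos": [0, 0, -14], "dr": [0, 0, 0], "gripper": 0.5}, {"delta_pos": [0, 0, -14], "dr": [0, 0, 0], "gripper": 0.5}]}}

```text
time_s: 45.1
eef_pos: [0.5156, -0.3318, 0.2029]
eef_rot: [[-0.902, 0.431, -0.002], [0.431, 0.902, 0.002], [0.003, 0.001, -1.0]]
contact_force: [0.6, 0.5, -0.8]
gripper_width: 0.0693
finger_force: 0.0
```

```bash
python3 wr.py w15 .073; python3 st.py; python3 where.py;  python3 -c "
from h import *
plan([[(.48,.02,.25,130)],[(.545,.401,.18,112)]])"
```

```text
[ 0.5156 -0.3318  0.2029] 0.0692683393598011 45.1
0.81 [309. 117. 334. 272.] [ 0.5172 -0.331 ] 154.4 0.09 y 13 g 674 n 3683
0.62 [248. 119. 281. 272.] [ 0.4905 -0.3854] 153.9 0.16 y 718 g 0 n 3832
[ 0.5158 -0.332   0.2032] 45.2 0.06959247630204307 0.0 [ 0.4465  0.2856 -0.2448] psi 154.45377772675928 gauge [-0.1087 -0.2894] rack [-0.0004 -0.0289]
0.97 [ 0.457  -0.4377 -0.4442] 154.5513579152868 0.22 1 {'y': 84, 'g': 0, 'br': 24, 'pk': 0} [-0.0078 -0.1495]
0.81 [0.3662 0.5976 1.3929] 79.81010661362318 0.18 2 {'y': 0, 'g': 0, 'br': 624, 'pk': 0} [-0.5372  0.7448]
0.8 [0.5456 0.4015 1.9859] 113.7839995166818 0.29 1 {'y': 0, 'g': 0, 'br': 33, 'pk': 0} [-0.2906  0.6455]
0.77 [ 0.4827 -0.3771 -0.4514] 154.13586286372242 0.52 2 {'y': 3, 'g': 82, 'br': 67, 'pk': 1} [-0.0109 -0.0838]
0.76 [0.5622 0.5925 0.9052] 51.86427008004718 0.16 1 {'y': 0, 'g': 0, 'br': 58, 'pk': 652} [-0.3582  0.825 ]
0 [18.47 30.23 -4.56] [ 0.    -0.001  0.427]
1 [25.01 29.47  7.  ] [0.    0.    0.314]
```

Both banded links are stored. Next is the plain link.

>>> {"method": "carry_out", "body": {"deltas": [{"delta_pos": [18.5, 30.2, -4.6], "dr": [0, 0, 0.43], "gripper": 0.5}, {"delta_pos": [18.5, 30.2, -4.6], "dr": [0, 0, 0.43], "gripper": 0.5}, {"delta_pos": [18.5, 30.2, -4.6], "dr": [0, 0, 0.43], "gripper": 0.5}, {"delta_pos": [18.5, 30.2, -4.6], "dr": [0, 0, 0.43], "gripper": 0.5}, {"delta_pos": [18.5, 30.2, -4.6], "dr": [0, 0, 0.43], "gripper": 0.5}, {"delta_pos": [18.5, 30.2, -4.6], "dr": [0, 0, 0.43], "gripper": 0.5}, {"delta_pos": [18.5, 30.2, -4.6], "dr": [0, 0, 0.43], "gripper": 0.5}, {"delta_pos": [18.5, 30.2, -4.6], "dr": [0, 0, 0.43], "gripper": 0.5}, {"delta_pos": [18.5, 30.2, -4.6], "dr": [0, 0, 0.43], "gripper": 0.5}, {"delta_pos": [18.5, 30.2, -4.6], "dr": [0, 0, 0.43], "gripper": 0.5}]}}

```text
time_s: 46.4
eef_pos: [0.4798, 0.0189, 0.2505]
eef_rot: [[-0.64, 0.768, -0.0], [0.768, 0.64, -0.001], [-0.001, -0.001, -1.0]]
contact_force: [-0.2, -0.6, 0.5]
gripper_width: 0.0699
finger_force: 0.0
```

>>> {"method": "carry_out", "body": {"deltas": [{"delta_pos": [25, 29.5, 7], "dr": [0, 0, 0.31], "gripper": 0.5}, {"delta_pos": [25, 29.5, 7], "dr": [0, 0, 0.31], "gripper": 0.5}, {"delta_pos": [25, 29.5, 7], "dr": [0, 0, 0.31], "gripper": 0.5}, {"delta_pos": [25, 29.5, 7], "dr": [0, 0, 0.31], "gripper": 0.5}, {"delta_pos": [25, 29.5, 7], "dr": [0, 0, 0.31], "gripper": 0.5}, {"delta_pos": [25, 29.5, 7], "dr": [0, 0, 0.31], "gripper": 0.5}, {"delta_pos": [25, 29.5, 7], "dr": [0, 0, 0.31], "gripper": 0.5}, {"delta_pos": [25, 29.5, 7], "dr": [0, 0, 0.31], "gripper": 0.5}, {"delta_pos": [25, 29.5, 7], "dr": [0, 0, 0.31], "gripper": 0.5}, {"delta_pos": [25, 29.5, 7], "dr": [0, 0, 0.31], "gripper": 0.5}]}}

```text
time_s: 47.4
eef_pos: [0.5469, 0.3999, 0.1785]
eef_rot: [[-0.376, 0.927, -0.002], [0.927, 0.376, -0.002], [-0.001, -0.003, -1.0]]
contact_force: [0.8, -0.0, 0.2]
gripper_width: 0.0699
finger_force: 0.0
```

```bash
python3 st.py; python3 wr.py w16; python3 wr.py w16
```

```text
[0.5469 0.3999 0.1785] 47.4 0.06994396586152603 0.0 [ 0.795  -0.0438  0.1905] psi 112.05607780278243 gauge [-0.1338  0.4427] rack [-0.2887  0.6446]
[0.5469 0.3999 0.1785] 0.06994396586152603 47.4
0.89 [310. 116. 336. 256.] [0.5457 0.4005] 111.9 0.09 y 16 g 0 n 3000
0.68 [335.   1. 475.  79.] [0.565  0.5934] 52.2 0.05 y 0 g 0 n 3940
0.62 [177.   0. 213.  20.] [0.3457 0.5407] 21.1 0.81 y 17 g 0 n 487
[0.5471 0.3983 0.1802] 0.06974503377312986 47.5
0.72 [338.   0. 477.  74.] [0.5651 0.5931] 51.6 0.04 y 0 g 0 n 3852
0.58 [175.   0. 217.  19.] [0.2843 0.5449] 167.8 0.19 y 14 g 0 n 483
```

View pics/w16.png

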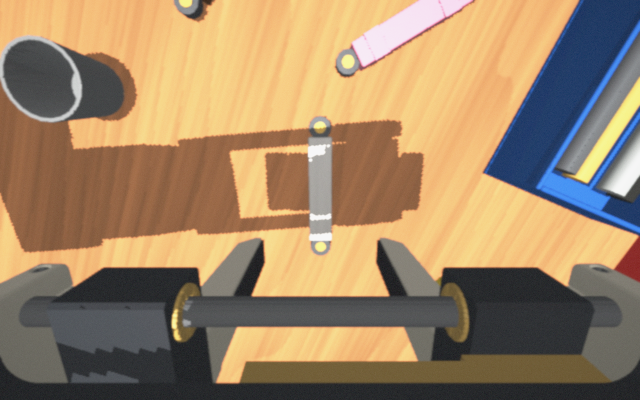

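The plain link is at (320,185), centred between the fingers. The pink decoy at (400,30) is clear.

>>> {"method": "carry_out", "body": {"deltas": [{"delta_pos": [0.2, 0, 4], "dr": [0, 0, 0], "gripper": 0.5}, {"delta_pos": [0.2, 0, 8], "dr": [0, 0, 0], "gripper": 0.5}, {"delta_pos": [0.2, 0, 12], "dr": [0, 0, 0], "gripper": 0.5}, {"delta_pos": [0.2, 0, 15], "dr": [0, 0, 0], "gripper": 0.5}, {"delta_pos": [0.2, 0, 17], "dr": [0, 0, 0], "gripper": 0.5}, {"delta_pos": [0.2, 0, 17.5], "dr": [0, 0, 0], "gripper": 0.5}, {"delta_pos": [0.2, 0, 17.5], "dr": [0, 0, 0], "gripper": -1}, {"delta_pos": [0.2, 0, 17.5], "dr": [0, 0, 0], "gripper": -1}, {"delta_pos": [0.2, 0, 17.5], "dr": [0, 0, 0], "gripper": -1}, {"delta_pos": [0.2, 0, 17.5], "dr": [0, 0, 0], "gripper": -1}]}}

```text
time_s: 48.6
eef_pos: [0.5462, 0.4029, 0.0073]
eef_rot: [[-0.376, 0.927, 0.002], [0.927, 0.376, 0.001], [0.0, 0.003, -1.0]]
contact_force: [0.2, 0.3, -0.5]
gripper_width: 0.0423
finger_force: 0.0
```

>>> {"method": "carry_out", "body": {"deltas": [{"delta_pos": [0, 0, 0], "dr": [0, 0, 0], "gripper": -1}, {"delta_pos": [0, 0, 0], "dr": [0, 0, 0], "gripper": -1}, {"delta_pos": [0, 0, 0], "dr": [0, 0, 0], "gripper": -1}, {"delta_pos": [0, 0, 0], "dr": [0, 0, 0], "gripper": -1}, {"delta_pos": [0, 0, -2], "dr": [0, 0, 0], "gripper": -1}, {"delta_pos": [0, 0, -5], "dr": [0, 0, 0], "gripper": -1}, {"delta_pos": [0, 0, -9], "dr": [0, 0, 0], "gripper": -1}, {"delta_pos": [0, 0, -13], "dr": [0, 0, 0], "gripper": -1}, {"delta_pos": [0, 0, -16], "dr": [0, 0, 0], "gripper": -1}, {"delta_pos": [0, 0, -18], "dr": [0, 0, 0], "gripper": -1}]}}

```text
time_s: 49.6
eef_pos: [0.5459, 0.4029, 0.1879]
eef_rot: [[-0.376, 0.927, 0.002], [0.927, 0.376, 0.001], [0.0, 0.002, -1.0]]
contact_force: [-0.2, 0.0, -2.9]
gripper_width: 0.0257
finger_force: 30.0
```

```bash
python3 st.py; python3 -c "
from h import *
plan([[(.5,.03,.19,130)],[ga(0,.03,.19,RK,180)],[ga(0,.03,.0655,RK,180)]])"
```

```text
[0.5459 0.4029 0.1879] 49.6 0.025731908752589815 29.998589158058167 [-0.2081  0.0366 -2.8562] psi 112.06312437965076 gauge [-0.135   0.4456] rack [-0.2909  0.6469]
0 [-32.83 -18.26  -0.26] [ 0.003  0.    -0.313]
1 [-26.36 -16.68   0.  ] [ 0.     0.    -0.426]
2 [ 0.    0.   12.45] [0. 0. 0.]
```

>>> {"method": "carry_out", "body": {"deltas": [{"delta_pos": [-2, -1.1, 0], "dr": [0, 0, -0.02], "gripper": -1}, {"delta_pos": [-6, -3.3, 0], "dr": [0, 0, -0.05], "gripper": -1}, {"delta_pos": [-10, -5.5, 0], "dr": [0, 0, -0.09], "gripper": -1}, {"delta_pos": [-14, -7.8, 0], "dr": [0, 0, -0.13], "gripper": -1}, {"delta_pos": [-18, -10, 0], "dr": [0, 0, -0.17], "gripper": -1}, {"delta_pos": [-22, -12.2, 0], "dr": [0, 0, -0.21], "gripper": -1}, {"delta_pos": [-26, -14.4, 0], "dr": [0, 0, -0.25], "gripper": -1}, {"delta_pos": [-30, -16.7, 0], "dr": [0, 0, -0.29], "gripper": -1}, {"delta_pos": [-32, -17.8, 0], "dr": [0, 0, -0.31], "gripper": -1}, {"delta_pos": [-32.8, -18.3, 0], "dr": [0, 0, -0.31], "gripper": -1}]}}

```text
time_s: 50.6
eef_pos: [0.4983, 0.0276, 0.1851]
eef_rot: [[-0.638, 0.77, -0.001], [0.77, 0.638, -0.0], [0.0, -0.001, -1.0]]
contact_force: [0.3, 0.6, -3.3]
gripper_width: 0.026
finger_force: 30.0
```

>>> {"method": "carry_out", "body": {"deltas": [{"delta_pos": [-2, -1.3, 0], "dr": [0, 0, -0.03], "gripper": -1}, {"delta_pos": [-5, -3.2, 0], "dr": [0, 0, -0.08], "gripper": -1}, {"delta_pos": [-8, -5.1, 0], "dr": [0, 0, -0.13], "gripper": -1}, {"delta_pos": [-11.5, -7.3, 0], "dr": [0, 0, -0.19], "gripper": -1}, {"delta_pos": [-15, -9.5, 0], "dr": [0, 0, -0.25], "gripper": -1}, {"delta_pos": [-18.5, -11.7, 0], "dr": [0, 0, -0.31], "gripper": -1}, {"delta_pos": [-22, -13.9, 0], "dr": [0, 0, -0.36], "gripper": -1}, {"delta_pos": [-25, -15.8, 0], "dr": [0, 0, -0.41], "gripper": -1}, {"delta_pos": [-26.4, -16.7, 0], "dr": [0, 0, -0.43], "gripper": -1}, {"delta_pos": [-26.4, -16.7, 0], "dr": [0, 0, -0.43], "gripper": -1}]}}

```text
time_s: 51.6
eef_pos: [0.5401, -0.2816, 0.1845]
eef_rot: [[-0.901, 0.433, -0.001], [0.433, 0.901, 0.0], [0.001, 0.0, -1.0]]
contact_force: [0.1, -0.3, -3.3]
gripper_width: 0.0256
finger_force: 30.0
```

```bash
python3 wr.py w17 .194; python3 st.py;  python3 -c "
from h import *
plan([[ga(0,.03,.0655,RK,180)]])"
```

```text
[ 0.5401 -0.2816  0.1845] 0.025577002444055263 51.6
0.96 [297. 115. 348. 363.] [ 0.5412 -0.2817] 154.5 0.24 y 56 g 0 n 9672
0.83 [178. 118. 224. 262.] [ 0.5099 -0.3468] 144.7 0.67 y 1245 g 0 n 5149
0.32 [158. 137. 427. 255.] [ 0.4991 -0.2823] 83.0 0.69 y 322 g 5 n 12635
[ 0.5397 -0.2787  0.1847] 51.7 0.025799752472033883 29.998753666877747 [-0.4276  0.0236 -2.4677] psi 154.41252766031246 gauge [-0.089  -0.2344] rack [-0.0019  0.0295]
0 [-0.21  0.03 11.92] [ 0.001 -0.002  0.   ]
```

>>> {"method": "carry_out", "body": {"deltas": [{"delta_pos": [-0.2, 0, 3], "dr": [0, 0, 0], "gripper": -1}, {"delta_pos": [-0.2, 0, 6], "dr": [0, 0, 0], "gripper": -1}, {"delta_pos": [-0.2, 0, 8.5], "dr": [0, 0, 0], "gripper": -1}, {"delta_pos": [-0.2, 0, 10.3], "dr": [0, 0, 0], "gripper": -1}, {"delta_pos": [-0.2, 0, 11.4], "dr": [0, 0, 0], "gripper": -1}, {"delta_pos": [-0.2, 0, 11.9], "dr": [0, 0, 0], "gripper": -1}, {"delta_pos": [-0.2, 0, 11.9], "dr": [0, 0, 0], "gripper": -1}, {"delta_pos": [-0.2, 0, 11.9], "dr": [0, 0, 0], "gripper": -0.15}, {"delta_pos": [-0.2, 0, 11.9], "dr": [0, 0, 0], "gripper": -0.15}, {"delta_pos": [-0.2, 0, 11.9], "dr": [0, 0, 0], "gripper": -0.15}]}}

```text
time_s: 52.7
eef_pos: [0.5422, -0.2813, 0.0677]
eef_rot: [[-0.902, 0.431, 0.002], [0.431, 0.902, -0.001], [-0.002, -0.0, -1.0]]
contact_force: [-0.2, 0.1, 0.0]
gripper_width: 0.0389
finger_force: 0.0
```

>>> {"method": "carry_out", "body": {"deltas": [{"delta_pos": [0, 0, 0], "dr": [0, 0, 0], "gripper": -0.15}, {"delta_pos": [0, 0, -1], "dr": [0, 0, 0], "gripper": -0.15}, {"delta_pos": [0, 0, -3], "dr": [0, 0, 0], "gripper": -0.15}, {"delta_pos": [0, 0, -6], "dr": [0, 0, 0], "gripper": -0.15}, {"delta_pos": [0, 0, -10], "dr": [0, 0, 0], "gripper": -0.15}, {"delta_pos": [0, 0, -14], "dr": [0, 0, 0], "gripper": 0.5}, {"delta_pos": [0, 0, -18], "dr": [0, 0, 0], "gripper": 0.5}, {"delta_pos": [0, 0, -18], "dr": [0, 0, 0], "gripper": 0.5}, {"delta_pos": [0, 0, -18], "dr": [0, 0, 0], "gripper": 0.5}, {"delta_pos": [0, 0, -18], "dr": [0, 0, 0], "gripper": 0.5}]}}

```text
time_s: 53.7
eef_pos: [0.5409, -0.2803, 0.2456]
eef_rot: [[-0.902, 0.431, -0.002], [0.431, 0.902, 0.001], [0.002, 0.0, -1.0]]
contact_force: [0.5, 0.7, -0.3]
gripper_width: 0.0693
finger_force: 0.0
```

```bash
python3 wr.py w18 .073; python3 st.py; python3 where.py; python3 - <<'E'
from h import *
P=pose("wrist")
for d in models.boxes_of("wrist","tab")[:2]+models.boxes_of("wrist","jaw")[:2]:
    b=d['bbox'];w=plane(P,((b[0]+b[2])/2,(b[1]+b[3])/2),.09)[:2];print(d['score'],b,(w-G[:2])@rz(G[2])[:2,:2])
a=cv2.imread("pics/w18.png")[0:290];b=read_camera("scene")[60:350,60:560]
cv2.imwrite("pics/fin.png",cv2.resize(np.vstack([a,np.pad(b,((0,0),(0,140),(0,0)))]),None,fx=1,fy=1))
E
```

```text
[ 0.5409 -0.2803  0.2456] 0.06934468286558441 53.7
0.97 [311. 122. 336. 260.] [ 0.5432 -0.2802] 154.2 0.07 y 33 g 0 n 2972
0.92 [259. 118. 288. 255.] [ 0.517  -0.3307] 154.4 0.1 y 15 g 555 n 3163
0.62 [205. 120. 241. 254.] [ 0.4905 -0.3856] 153.8 0.12 y 733 g 0 n 3478
0.54 [454.  31. 558. 122.] [ 0.5026 -0.0307] 85.9 0.53 y 0 g 0 n 4071
[ 0.5408 -0.2802  0.2449] 53.8 0.06964288726948455 0.0 [-0.8638  0.0786  0.4201] psi 154.45502329293217 gauge [-0.0878 -0.2358] rack [-0.0003  0.0287]
0.97 [0.3661 0.5978 1.3718] 78.59921982981072 0.1 2 {'y': 0, 'g': 0, 'br': 685, 'pk': 0} [-0.5373  0.7449]
0.96 [0.5635 0.5939 0.8932] 51.17488340838966 0.15 1 {'y': 0, 'g': 0, 'br': 55, 'pk': 652} [-0.3576  0.8267]
0.91 [ 0.5124 -0.3287 -0.3993] 157.12281895510355 0.37 2 {'y': 0, 'g': 0, 'br': 55, 'pk': 2} [-0.005  -0.0273]
0.85 [ 0.485  -0.3772 -0.4493] 154.25713444483586 0.53 2 {'y': 5, 'g': 87, 'br': 39, 'pk': 0} [-0.0087 -0.0829]
0.76 [ 0.4581 -0.4386 -0.4604] 153.6202721251301 0.13 1 {'y': 93, 'g': 0, 'br': 38, 'pk': 0} [-0.0064 -0.1499]
0.88 [451.3, 38.3, 557.6, 122.3] [-0.1311 -0.0157]
0.62 [454.0, 32.7, 557.3, 124.2] [-0.1324 -0.0142]
```

View pics/fin.png

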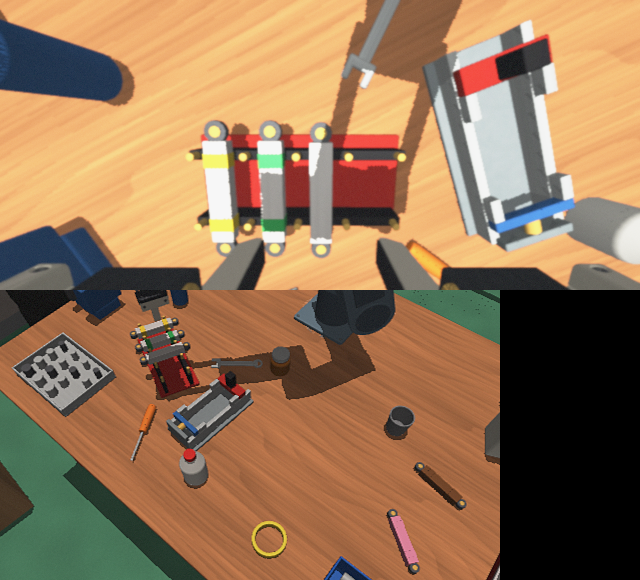

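The picture shows three links lying flat, one per bay: yellow (215,190), green (270,190) and plain (320,190). The jaw is at its open stop, the bottle is upright, and only the brown and pink decoys remain on the bench. I'm handing in.

```bash
python3 -c "
from workcell import bot
print(bot.hand_in())"
```

```text
the job is handed in; nothing more can be done
None
```

I handed the job in: both banded links were gauged in order, all three links present (yellow, green, one plain) lie flat in their own rack bays, the jaw is fully open and the bottle is upright. The hand-in returned no verdict.

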